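Ratchet-clamp a carrier tray, load it with clips, release it and slide it into the dock

TASK

Load the carrier tray for the curing tunnel. First squeeze the scissor handles of the bench clamp fully together, so that its ratchet holds the tray's fin by itself; with the tray held like that, lay every blue clip that is there flat on the tray's floor. Then press the thumb rest down so that the ratchet lets go and the handles spring open with the tray still in place, and slide the loaded tray along the belt into the dock until it is fully home against the end stop, leaving the clamp open, all clips in the tray and the other things on the belt where they are.

Things in the scene. Friction and masses are not known exactly. Their poses are not given: they have to be found in the camera images.
- clamp: Fixed bench clamp, steel, like locking forceps lying level (bars at z 46-54 mm) on a dark plate 84x104x8 mm that ends 76 mm beyond the pivot. Origin on the belt under the upright pivot; +y to the handles, -y to the jaws. Fixed handle at x<0, moving one at x>0. Each ends in a finger loop of 7 mm bar, y 98-138 mm. Squeezing the loops together (65 mm wide over all when open, 47 shut) shuts the jaws
- load_spot (a point): point on the belt under the tray's centre while the tray's fin stands between the clamp's jaws (136 mm from the pivot, at -y); axes as clamp. The belt is level up to world x = 0.54 m, where a bar 6 mm high stands across its far edge
- fixed_loop (a point): outermost point of the fixed handle's finger loop, half-way along it, 50 mm above the belt; its free side faces -x of the clamp; axes as clamp
- moving_loop (a point): outermost point of the moving handle's finger loop, half-way along it, 50 mm above the belt; its x points outward, square to the loop's straight outer side (28 mm long); it swings about the pivot, 118 mm from it
- thumb_rest (a point): centre of the top face of the dark thumb rest, 16 (x) x 28 (y) mm, on the moving loop, 68 mm above the belt (the fixed loop is 14 mm lower); axes as moving_loop. The handle bends: pressing here (3 to 4 N; 4 mm frees the ratchet, 9 mm is the end) lets the spring open the handles. If a finger's friction stops them, move 15 mm outward (+x) while pressing, or rise slowly
- clamp_lever (a joint): angle of the moving half, rad: 0 = open (a spring, about 3 N at the loop, brings it there), 0.152 = jaws just touch the fin, 0.185 = hard stop. The ratchet has two teeth: it stays at about 0.10 (first tooth, too loose) or about 0.155 (second: holds the tray; squeeze to 0.16 or more). Holding: 0.135 to 0.172 with the gripper clear of the clamp; open: below 0.05
- clamp_handle (a joint): how far the springy moving handle is bent down, rad: 0 at rest, 0.09 = end of travel; the ratchet is free above about 0.036
- tray_grip (a point): Loose aluminium tray, 158 (y) x 136 (x) mm, about 0.35 kg, on the belt. This point: its centre, 45 mm above its underside, in the black upright grip plate (10 mm thick in x, 38 long in y, top at 56 mm). Tray axes: -y end enters the dock first; the +y end has the clamping fin (9 mm thick in x, 79-103 mm from the centre, 61 mm high). At the start the fin is between the open jaws
- tray_floor (a point): centre of the tray's inner floor, 4 mm above its underside; axes as tray_grip. Walls 4 mm thick, 18 mm above the belt; inner space 112 (x) x 150 (y) mm. Two clips fit one behind the other on each side of the grip plate, long side along y, centred at about x = +-27, y = +-38 mm. The floor stands out 8 mm at each long side as runners 4 mm thick
- dock: Fixed grey dock: two slotted rails with an end stop, 16 mm high, open on top and at its flared mouth (+y, 92 mm out). Origin on the belt where the tray's centre is when home; axes as the tray's then: the tray enters moving to -y until it meets the stop at y = -79 mm. Slots 141 mm wide, 11 high for the 136 mm wide runners; lips leave 126 mm for the 120 mm wide tray walls
- clip_0_mid (a point): one of up to four alike blue moulded clips, 22 (x) x 62 (y) x 16 (z) mm, 14 g, loose on the belt; this point is its centre, 8 mm above its underside. The body is 11 mm high; two bosses 8 mm wide stand on it 20 mm either side of the centre. Pinch the long sides in the middle. Some clips may be absent (None at the start)
- clip_1_mid (a point): one of up to four alike blue moulded clips, 22 (x) x 62 (y) x 16 (z) mm, 14 g, loose on the belt; this point is its centre, 8 mm above its underside. The body is 11 mm high; two bosses 8 mm wide stand on it 20 mm either side of the centre. Pinch the long sides in the middle. Some clips may be absent (None at the start)
- clip_2_mid (a point): one of up to four alike blue moulded clips, 22 (x) x 62 (y) x 16 (z) mm, 14 g, loose on the belt; this point is its centre, 8 mm above its underside. The body is 11 mm high; two bosses 8 mm wide stand on it 20 mm either side of the centre. Pinch the long sides in the middle. Some clips may be absent (None at the start)
- clip_3_mid (a point): one of up to four alike blue moulded clips, 22 (x) x 62 (y) x 16 (z) mm, 14 g, loose on the belt; this point is its centre, 8 mm above its underside. The body is 11 mm high; two bosses 8 mm wide stand on it 20 mm either side of the centre. Pinch the long sides in the middle. Some clips may be absent (None at the start)
- loupe: bystander: black print loupe, 37 mm round, 44 mm high, origin under its centre; loose
- glue_bottle: bystander: glue bottle, 33 mm round, 94 mm high, origin under its centre; loose
- stop_block: bystander: aluminium stop block with two dark holes, 30 x 60 x 20 mm, origin under its centre; loose

How it is judged:
On the way, in this order (a step that is already met when the one before it is completed fails the run):
1. the clamp's ratchet holds the tray's fin, the gripper clear of the clamp (value of joint clamp_lever between 0.135 and 0.172 rad and horizontal distance between tray_grip and load_spot below 0.015 m and contact force between the fingers and clamp below 0.3 N), for 0.3 s.
2. every clip present lies in the tray while the ratchet still holds it (x of clip_0_mid in the frame of tray_grip between -0.052 and 0.052 m and y of clip_0_mid in the frame of tray_grip between -0.07 and 0.07 m and z of clip_0_mid in the frame of tray_grip between -0.04 and -0.027 m and x of clip_1_mid in the frame of tray_grip between -0.052 and 0.052 m and y of clip_1_mid in the frame of tray_grip between -0.07 and 0.07 m and z of clip_1_mid in the frame of tray_grip between -0.04 and -0.027 m and x of clip_2_mid in the frame of tray_grip between -0.052 and 0.052 m and y of clip_2_mid in the frame of tray_grip between -0.07 and 0.07 m and z of clip_2_mid in the frame of tray_grip between -0.04 and -0.027 m and x of clip_3_mid in the frame of tray_grip between -0.052 and 0.052 m and y of clip_3_mid in the frame of tray_grip between -0.07 and 0.07 m and z of clip_3_mid in the frame of tray_grip between -0.04 and -0.027 m and value of joint clamp_lever between 0.135 and 0.172 rad and horizontal distance between tray_grip and load_spot below 0.015 m), for 0.2 s.
3. the ratchet is released, the handles are open and the tray is still in its loading place (value of joint clamp_lever below 0.05 rad and horizontal distance between tray_grip and load_spot below 0.015 m), for 0.1 s.
At the end, for the whole second after the job is handed in: the tray is home in the dock (its centre within 5 mm of the dock's origin along and across, level on the belt, turned less than 0.06 rad), every clip present lies on the tray's floor inside its walls (none on top of another), the clamp is open (lever below 0.05 rad) (x of tray_grip in the frame of dock between -0.005 and 0.005 m and y of tray_grip in the frame of dock between -0.004 and 0.005 m and z of tray_grip in the frame of dock between 0.04 and 0.05 m and angle between the x axis of tray_grip and the x axis of dock, either way round below 0.06 rad and x of clip_0_mid in the frame of tray_grip between -0.052 and 0.052 m and y of clip_0_mid in the frame of tray_grip between -0.07 and 0.07 m and z of clip_0_mid in the frame of tray_grip between -0.04 and -0.027 m and x of clip_1_mid in the frame of tray_grip between -0.052 and 0.052 m and y of clip_1_mid in the frame of tray_grip between -0.07 and 0.07 m and z of clip_1_mid in the frame of tray_grip between -0.04 and -0.027 m and x of clip_2_mid in the frame of tray_grip between -0.052 and 0.052 m and y of clip_2_mid in the frame of tray_grip between -0.07 and 0.07 m and z of clip_2_mid in the frame of tray_grip between -0.04 and -0.027 m and x of clip_3_mid in the frame of tray_grip between -0.052 and 0.052 m and y of clip_3_mid in the frame of tray_grip between -0.07 and 0.07 m and z of clip_3_mid in the frame of tray_grip between -0.04 and -0.027 m and value of joint clamp_lever below 0.05 rad); the robot touches nothing.
It fails at once if the loupe is moved more than 3 cm (distance of loupe from where it was at the start of the episode above 0.03 m).
It fails at once if the glue bottle is moved more than 3 cm (distance of glue_bottle from where it was at the start of the episode above 0.03 m).
It fails at once if the stop block is moved more than 3 cm (distance of stop_block from where it was at the start of the episode above 0.03 m).
Of clip_0, clip_1, clip_2, clip_3 only 3 to 4 are there at a start; the rules pass over those that are not, and their reading is None.
At some moment in a run one of clip_0, clip_1, clip_2, clip_3 may be knocked a few centimetres aside while the robot is not near it.
Once in a run the grip may slacken for a moment while it holds something.
It also fails if it takes over 208 s, if anything falls off the work surface, if the arm or the gripper's body presses on something with over 40 N, if the wrist force passes 120 N, or if a joint passes its speed limit or range.

ROBOT

A 6-joint arm with a two-finger parallel gripper is mounted at the origin on the work surface; the furniture and walls round the work are solid. World frame = base frame: x ahead of the robot, y to its left, z up, the work surface at z = 0. Lengths are in m, angles in rad, forces in N, time in s.
With the tool pointing down it reaches from about 0.375 to 0.975 m from the base axis. Payload 3.8 kg.
Tool frame: the origin (TCP) lies where the fingers leave the gripper's body, on its centre line; the fingertips stand 73 mm ahead of it and the grasp point (between the pads) lies 54 mm ahead of it; z points along the fingers, y is the line along which they close (so a half turn about z gives the same grasp; the last joint's range is limited). The gripper opens to 85 mm and grips with 20 to 120 N. Pads are 22 mm wide; open, the fingers measure 114 mm over their backs; the gripper's body (76 mm by 85 mm) begins 54 mm behind the grasp point. The pads swing forward as they close: fully open they stand 13 mm farther back than shut.
Start: joints at [1.156, 0.264, 1.604, -0, 1.274, -0.037], TCP at [0.249, 0.627, 0.304] pointing down, gripper open.
Joint ranges: [-2.63, 2.63], [-0.94, 2.18], [0.31, 2.57], [-1.31, 4.45], [0, 2.66], [-2.55, 2.55]. Speed limits (rad/s): [2.57, 2.57, 3.14, 3.14, 3.14, 3.14].

INTERFACE

Orientations are given as a rotation vector (axis times angle).
In Python, from workcell import read_state, viewer, bot gives the robot as it stands.
- The arm moves only by the tool jog_arm, never from a script. Its argument "increments" is a list that holds one entry, the list of rows, each a list of 7 numbers: the shift along the tool's x, y, z in units of 30 mm (1.0 is 30 mm), then the turn, a rotation vector about the tool's x, y, z in units of 6 degrees (1.0 is 6 degrees), then the opening, from -1 (shut) to 1 (fully open). A call has exactly 5 rows; each row shifts and turns the commanded pose from where the row before left it, along the tool's axes as they then stand; what a row does not reach is not made up. A row lasts 1/12 s, in which the tool goes at most 41.7 mm and 7.16 degrees, less where a joint would pass 70% of its speed; a pose out of reach is approached as far as the arm can. A call is refused whole if a number of a shift passes 1 or a number of a turn 1, either way. A call with a gripper value outside its range is refused whole. The fingers move at their own pace and stop on an object; "force" is the grip in N (left out, the last holds). Time passes only in rows, so rows that do not move let the fingers close, or fill a call up. It gives the time, the measured TCP pose, the force, the opening and the grip force at its end, in the units of the state.
- read_state(): the state, without advancing time (a new reading comes with each control period).
- viewer.read_camera(name): name is "side" or "top" or "wrist"; returns (picture, depth): 480x640x3 uint8, blue, green, red; 480x640 float32, m along the optical axis (not along the pixel's ray), 0 where there is no reading.
- viewer.camera_params(name): a dict with "fx", "fy", "cx", "cy" (pixels), "R" (3x3) and "t" (3): a world point X has camera coordinates R X + t; the wrist camera has in their place "hand_eye" (4x4, takes a point from camera to tool coordinates, whose origin is the TCP and whose axes are the flange's). Camera axes: x right, y down, z forward; pixel columns grow to the right and rows downward; lengths in m; the calibration is good to about 2 mm. A picture is of the moment at which its call begins: read the wrist's pose just before it. camera_params takes no time and is no camera call.
- bot.finish_job(): hands the job in; it is judged then, once.
The state is a dict: "time": time; "q": joint angles; "joint_vel": joint speeds; "joint_torque": joint torques, N m; "tool_pos": TCP position; "tcp_rot": TCP orientation; "wrist_force": force on the tool from outside, world axes, zero at the start; "torque": the same for the moment, N m; "width": opening from 0.0 (shut) to 1.0 (fully open); "grip_force": force on a finger pad.
Only numpy, scipy, OpenCV 4.12 (cv2) and the standard library are available. Lean on these libraries where they do the work, as an engineer would, in place of code of your own. Each camera call takes 0.05 s, during which the arm holds its last target. There are 200 camera calls.

## Working session

There is one attempt and no reset: what is moved stays moved. The work goes in short steps, Python scripts to look and compute and a tool call to move; the robot and the scene stay as the last step left them, time stands still between calls to the robot, and variables do not carry over. Pictures are saved under pics/ and viewed, at most 14 in all, crops included, and the job is handed in when it is done.

Besides the shell and the picture viewer there is one more tool, called after "Request:" by a JSON object that holds its "api" and its "payload", one argument or row to a line. jog_arm: Moves the arm, as the interface text tells. Its arguments: {"type":"object","properties":{"increments":{"type":"array","items":{"type":"array","items":{"type":"array","items":{"type":"number"}}}},"force":{"type":"number"}},"required":["increments"]}

```bash
ls; mkdir -p pics; python3 - <<'E'
from workcell import read_state, viewer, bot
import cv2,numpy as np
s=read_state();print(s)
for n in("top","side"):
    im,d=viewer.read_camera(n);cv2.imwrite(f"pics/{n}0.png",im);np.save(f"{n}0.npy",d);p=viewer.camera_params(n);print(n,p)
print(viewer.camera_params("wrist"))
E
```

```text
pics
{'time': 0.0, 'q': array([ 1.15608440e+00,  2.64747421e-01,  1.60540280e+00, -3.26917879e-07,
        1.27372709e+00, -3.69220360e-02]), 'joint_vel': array([ 0.00040418,  0.0006699 ,  0.00040909, -0.00107565, -0.00086175,
        0.0017554 ]), 'joint_torque': array([-3.63095724e-04, -5.15112376e+01, -3.67313576e+01, -2.88174906e-04,
        1.30411561e-02, -2.49151458e-05]), 'tool_pos': array([0.24876332, 0.62685453, 0.30255017]), 'tcp_rot': array([-0.58981169, -3.08520703,  0.00349717]), 'wrist_force': array([ 0.46805231,  0.14534524, -0.55750506]), 'torque': array([ 0.0626357 , -0.01266366,  0.00521319]), 'grip_force': 0.0, 'width': 0.9988905738860011}
top {'fx': 561.5944124247044, 'fy': 561.5944124247044, 'cx': 315.1388420371173, 'cy': 240.19757865983354, 'R': array([[-0.01575345, -0.99973522, -0.01677263],
       [-0.98533261,  0.01837278, -0.16965283],
       [ 0.16991607,  0.013854  , -0.98536115]]), 't': array([-0.00644466,  0.40526137,  1.48667573])}
side {'fx': 606.2973623430825, 'fy': 606.2973623430825, 'cx': 323.6775812783731, 'cy': 232.32534860655798, 'R': array([[-0.99397477, -0.10926101, -0.00872817],
       [-0.05567447,  0.57186583, -0.81845575],
       [ 0.09441664, -0.81303844, -0.57450326]]), 't': array([0.43185821, 0.08757721, 1.24846997])}
{'fx': 335.0513064450722, 'fy': 335.0513064450722, 'cx': 317.90726282817775, 'cy': 243.4098441349333, 'hand_eye': array([[-1.14842500e-03, -9.62775537e-01, -2.70299733e-01,
         6.93497775e-02],
       [ 9.99998683e-01, -1.41562367e-03,  7.93579588e-04,
         3.15497383e-04],
       [-1.14668171e-03, -2.70298466e-01,  9.62775895e-01,
        -6.93494004e-02],
       [ 0.00000000e+00,  0.00000000e+00,  0.00000000e+00,
         1.00000000e+00]])}
```

View pics/top0.png

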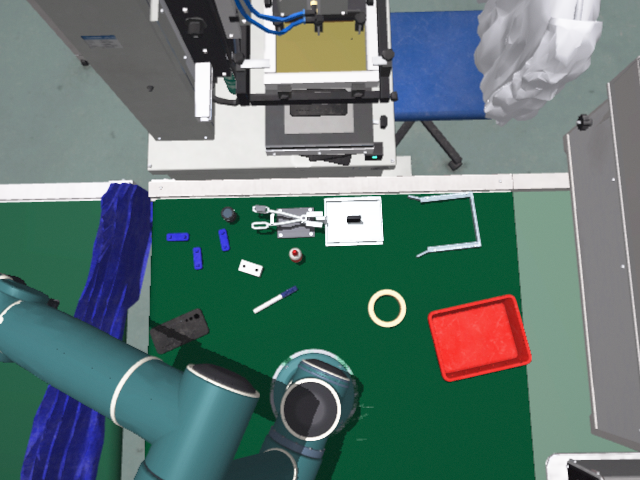

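View pics/side0.png

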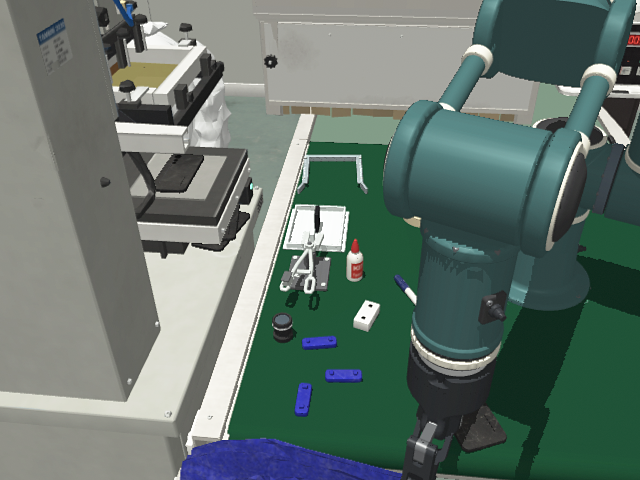

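The top view shows three clips at (177,237), (197,258) and (223,239). The clamp loops are at about (262,210)/(262,226), the plate at (297,222), the tray at (353,221), and the dock at about (450,222) with its stop on the right at x≈478. The loupe is at (229,215), the glue bottle at (296,255) and the stop block at (251,268). The side view agrees and shows no fourth clip.

```bash
cat > h.py <<'E'
import cv2,numpy as np
from scipy.spatial.transform import Rotation as Ro
from workcell import read_state, viewer, bot
def ext(n,s=None):
    p=viewer.camera_params(n)
    if n!="wrist": R=p["R"].T; return p,R,-R@p["t"]
    T=np.eye(4);T[:3,:3]=Ro.from_rotvec(s["tcp_rot"]).as_matrix();T[:3,3]=s["tool_pos"];T=T@p["hand_eye"]
    return p,T[:3,:3],T[:3,3]
def ray(n,uv,z,s=None):
    p,R,c=ext(n,s);uv=np.atleast_2d(uv).astype(float)
    d=np.c_[(uv[:,0]-p["cx"])/p["fx"],(uv[:,1]-p["cy"])/p["fy"],np.ones(len(uv))]@R.T
    return (c+d*((z-c[2])/d[:,2])[:,None])[:,:2]
def cloud(n,d,s=None):
    p,R,c=ext(n,s);v,u=np.mgrid[:480,:640]
    P=np.stack([(u-p["cx"])/p["fx"]*d,(v-p["cy"])/p["fy"]*d,d],-1)@R.T+c
    P[d==0]=np.nan;return P
def proj(n,X,s=None):
    p,R,c=ext(n,s);q=(np.atleast_2d(X)-c)@R
    return np.c_[q[:,0]/q[:,2]*p["fx"]+p["cx"],q[:,1]/q[:,2]*p["fy"]+p["cy"]]
def blobs(mask,amin):
    k=cv2.findContours(mask.astype(np.uint8),cv2.RETR_EXTERNAL,cv2.CHAIN_APPROX_NONE)[0]
    return [c[:,0] for c in k if cv2.contourArea(c)>amin]
def rect(P):  # oriented rectangle of world points: centre mm, long, short, angle of long side deg
    (c,(w,h),a)=cv2.minAreaRect((P*1000).astype(np.float32))
    if w<h:w,h,a=h,w,a+90
    return np.round([*c,w,h,(a+90)%180-90],1)
def blue(im):
    h=cv2.cvtColor(im,cv2.COLOR_BGR2HSV);return cv2.inRange(h,(112,120,60),(128,255,255))>0
E
python3 - <<'E'
from h import *
for n in("top","side"):
    im=cv2.imread(f"pics/{n}0.png");d=np.load(f"{n}0.npy");P=cloud(n,d)
    print(n)
    for c in blobs(blue(im),60):
        r=rect(ray(n,c,.009))
        if r[2]<90: print(" clip",c.mean(0),r)
    hsv=cv2.cvtColor(im,cv2.COLOR_BGR2HSV);z=P[...,2]
    green=cv2.inRange(hsv,(40,60,20),(95,255,255))>0
    print("belt z",np.nanmedian(z[green]))
    m=(P[...,0]>.33)&(P[...,0]<.56)&(abs(P[...,1])<.5)&~green&(z>.004)&(z<.12)
    m=cv2.morphologyEx(m.astype(np.uint8),cv2.MORPH_CLOSE,np.ones((3,3)))
    for c in blobs(m,40):
        print(" blob",c.mean(0).round(),rect(ray(n,c,.015)), "zmax",round(float(np.nanmax(z[c[:,1],c[:,0]])),3))
im=cv2.imread("pics/top0.png");cv2.imwrite("pics/c1.png",cv2.resize(im[190:255,240:400],None,fx=5,fy=5,interpolation=cv2.INTER_CUBIC))
cv2.imwrite("pics/c2.png",cv2.resize(im[185:265,400:500],None,fx=6,fy=6,interpolation=cv2.INTER_CUBIC))
E
```

```text
top
 clip [197.24528302 257.77358491] [366.2 311.9  61.8  22.6   5.1]
 clip [177.24528302 236.56603774] [427.  369.3  61.6  19.7  88.9]
 clip [223.68 239.52] [416.1 239.3  61.5  22.1  11.9]
belt z 0.0014283251054870716
 blob [250. 266.] [343.3 163.6  63.1  25.2  86.5] zmax 0.026
 blob [296. 255.] [368.5  41.2  38.3  34.2  25.8] zmax 0.063
 blob [198. 258.] [364.8 309.7  61.7  22.8   6.4] zmax 0.018
 blob [178. 237.] [425.6 366.4  63.8  23.7 -87.2] zmax 0.016
 blob [224. 240.] [414.9 237.6  63.7  22.1  11.9] zmax 0.018
 blob [228. 214.] [486.7 226.   42.6  33.3  44.3] zmax 0.048
 blob [316. 221.] [459.2 -19.1 359.7 136.3 -88.9] zmax 0.076
 blob [131. 229.] [448.1 493.9 231.   39.7  -4.7] zmax 0.064
 blob [358. 201.] [460.5 -23.6 947.7 199.8  89.8] zmax 0.026
side
 clip [302.86746988 399.26506024] [427.2 372.5  67.1  22.3 -89.2]
 clip [343.20224719 375.39325843] [366.9 315.6  60.9  26.4   5.8]
 clip [318.97560976 342.43902439] [416.1 244.1  61.4  29.   11.8]
belt z 0.0008219647424627663
 blob [303. 399.] [426.7 376.8  65.3  22.2 -88.9] zmax 0.013
 blob [343. 375.] [366.5 320.9  60.5  26.2   5.8] zmax 0.014
 blob [319. 342.] [415.4 250.2  61.2  28.8  11.9] zmax 0.014
 blob [282. 327.] [487.5 217.2  74.   35.6 -78.4] zmax 0.047
 blob [363. 316.] [344.5 169.7  81.1  28.8  89.8] zmax 0.022
 blob [354. 261.] [370.1   0.9 141.3  33.5 -86.7] zmax 0.096
 blob [312. 248.] [460.2 -39.6 319.8 133.2 -89.1] zmax 0.069
 blob [274. 296.] [4.609e+02 4.000e-01 9.767e+02 1.997e+02 8.960e+01] zmax 0.063
```

View pics/c1.png

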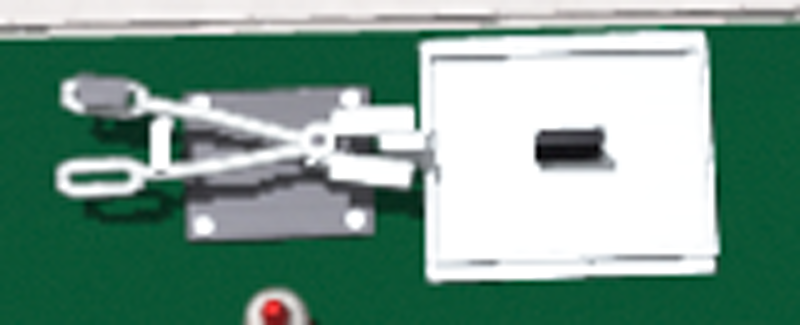

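View pics/c2.png

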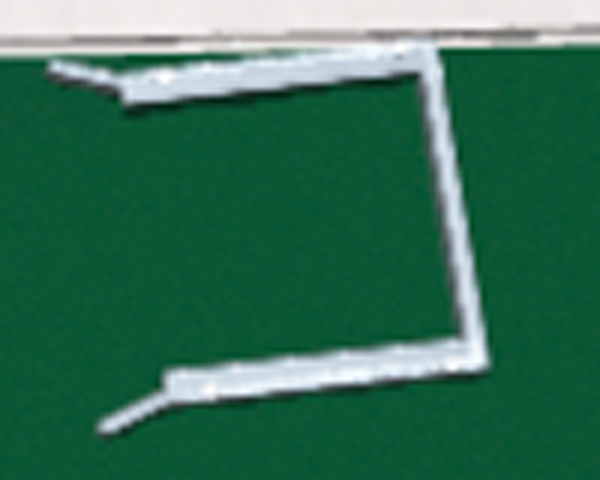

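The first crop shows the thumb rest on the far (world +x) loop at crop (105,95). The pivot is at (318,142), the grip plate at (570,145), the plate corners at (187,93)…(374,232), and the tray between the jaws. The second crop shows the dock rails and the stop bar from (430,50) to (480,365), turned by about 7°.

```bash
python3 - <<'E'
from h import *
a=lambda l:np.array(l)/5+[240,190]; b=lambda l:np.array(l)/6+[400,185]
R=lambda u,z:print((ray("top",u,z)*1000).round().tolist())
print("plate");R(a([(187,93),(372,88),(374,232),(188,240)]),.008)
print("pivot");R(a([(318,142)]),.056)
print("grip top");R(a([(535,130),(605,128),(605,157),(535,160)]),.056)
print("tray floor corners");R(a([(420,42),(705,32),(716,270),(428,280)]),.004)
print("thumb");R(a([(78,78),(135,78),(140,108),(80,110)]),.068)
print("fixed loop");R(a([(58,163),(145,160),(143,190),(60,195)]),.05)
print("dock stop outer, inner corner");R(b([(435,45),(487,365),(425,72),(462,338)]),.016)
print("rail outer far/near");R(b([(122,80),(430,42),(168,402),(485,365)]),.016)
s=read_state();x=Ro.from_rotvec(s["tcp_rot"]).as_matrix();print(x.round(3))
E
```

```text
plate
[[501.0, 91.0], [502.0, -12.0], [420.0, -12.0], [418.0, 91.0]]
pivot
[[461.0, 16.0]]
grip top
[[466.0, -100.0], [466.0, -138.0], [450.0, -138.0], [449.0, -100.0]]
tray floor corners
[[529.0, -40.0], [531.0, -199.0], [396.0, -200.0], [394.0, -42.0]]
thumb
[[496.0, 144.0], [496.0, 114.0], [479.0, 111.0], [479.0, 143.0]]
fixed loop
[[454.0, 157.0], [455.0, 110.0], [438.0, 111.0], [436.0, 156.0]]
dock stop outer, inner corner
[[534.0, -451.0], [384.0, -465.0], [521.0, -446.0], [397.0, -455.0]]
rail outer far/near
[[520.0, -306.0], [536.0, -449.0], [370.0, -320.0], [384.0, -464.0]]
[[-0.929  0.369 -0.001]
 [ 0.369  0.929 -0.002]
 [ 0.    -0.002 -1.   ]]
```

Request:
{"api": "jog_arm", "payload": {
  "increments": [
    [[0, 0, 0, 0, 0, 1, 1], [0, 0, 0, 0, 0, 1, 1], [0, 0, 0, 0, 0, 1, 1], [0, 0, 0, 0, 0, 1, 1], [0, 0, 0, 0, 0, 1, 1]]
  ]
}}

```text
time: 0.52
tool_pos: [0.2489, 0.6271, 0.3031]
tcp_rot: [1.376, 2.824, -0.002]
wrist_force: [0.5, 0.3, -0.0]
width: 0.998
grip_force: 0.0
```

Request:
{"api": "jog_arm", "payload": {
  "increments": [
    [[0, 0, 0, 0, 0, 1, 1], [0, 0, 0, 0, 0, 1, 1], [0, 0, 0, 0, 0, 1, 1], [0, 0, 0, 0, 0, 1, 1], [0, 0, 0, 0, 0, 1, 1]]
  ]
}}

```text
time: 0.93
tool_pos: [0.2488, 0.6271, 0.3031]
tcp_rot: [2.06, 2.372, -0.002]
wrist_force: [-0.4, 0.2, -0.0]
width: 1.002
grip_force: 0.0
```

Request:
{"api": "jog_arm", "payload": {
  "increments": [
    [[0, 0, 0, 0, 0, 1, 1], [0, 0, 0, 0, 0, 0.23, 1], [-0.9, 0.35, 0, 0, 0, 0, 1], [-0.9, 0.35, 0, 0, 0, 0, 1], [-0.9, 0.35, 0, 0, 0, 0, 1]]
  ]
}}

```text
time: 1.35
tool_pos: [0.2817, 0.5461, 0.3031]
tcp_rot: [2.198, 2.244, -0.002]
wrist_force: [1.0, 0.0, 0.7]
width: 0.997
grip_force: 0.0
```

Request:
{"api": "jog_arm", "payload": {
  "increments": [
    [[-0.9, 0.35, 0, 0, 0, 0, 1], [-0.9, 0.35, 0, 0, 0, 0, 1], [-0.9, 0.35, 0, 0, 0, 0, 1], [-0.9, 0.35, 0, 0, 0, 0, 1], [-0.9, 0.35, 0, 0, 0, 0, 1]]
  ]
}}

```text
time: 1.77
tool_pos: [0.3368, 0.4114, 0.3036]
tcp_rot: [2.2, 2.243, -0.001]
wrist_force: [0.9, 0.4, -0.2]
width: 0.999
grip_force: 0.0
```

Request:
{"api": "jog_arm", "payload": {
  "increments": [
    [[-0.9, 0.35, 0, 0, 0, 0, 1], [-0.9, 0.35, 0, 0, 0, 0, 1], [-0.9, 0.35, 0, 0, 0, 0, 1], [-0.9, 0.35, 0, 0, 0, 0, 1], [-0.9, 0.35, 0, 0, 0, 0, 1]]
  ]
}}

```text
time: 2.18
tool_pos: [0.3915, 0.2773, 0.3037]
tcp_rot: [2.2, 2.243, -0.0]
wrist_force: [0.6, 0.8, 0.1]
width: 1.0
grip_force: 0.0
```

Request:
{"api": "jog_arm", "payload": {
  "increments": [
    [[-0.9, 0.35, 0, 0, 0, 0, 1], [-0.9, 0.35, 0, 0, 0, 0, 1], [-0.9, 0.35, 0, 0, 0, 0, 1], [-0.9, 0.35, 0, 0, 0, 0, 1], [-0.9, 0.35, 0, 0, 0, 0, 1]]
  ]
}}

```text
time: 2.6
tool_pos: [0.4463, 0.1432, 0.3038]
tcp_rot: [-2.2, -2.243, 0.0]
wrist_force: [0.1, 0.5, -1.2]
width: 0.998
grip_force: 0.0
```

Request:
{"api": "jog_arm", "payload": {
  "increments": [
    [[-0.9, 0.35, 0, 0, 0, 0, 1], [-0.8, 0, 0, 0, 0, 0, 1], [0, 0, 0, 0, 0, 0, 1], [0, 0, 0, 0, 0, 0, 1], [0, 0, 0, 0, 0, 0, 1]]
  ]
}}

```text
time: 3.02
tool_pos: [0.4574, 0.094, 0.3037]
tcp_rot: [-2.202, -2.24, -0.0]
wrist_force: [-0.2, 0.3, -0.3]
width: 1.001
grip_force: 0.0
```

```bash
python3 - <<'E'
from h import *
s=read_state();print(s["tool_pos"],Ro.from_rotvec(s["tcp_rot"]).as_matrix().round(3).tolist(),s["q"].round(2))
im,d=viewer.read_camera("wrist");cv2.imwrite("pics/w1.png",im);np.savez("w1.npz",d=d,p=s["tool_pos"],r=s["tcp_rot"])
im,d=viewer.read_camera("top")
for c in blobs(blue(im),60):
    r=rect(ray("top",c,.009))
    if r[2]<90: print(" clip",c.mean(0),r)
E
```

```text
[0.45739317 0.09404314 0.30371582] [[-0.017, 1.0, -0.0], [1.0, 0.017, 0.001], [0.001, -0.0, -1.0]] [ 0.15 -0.14  2.03  0.    1.25  0.13]
 clip [197.20754717 257.77358491] [366.2 311.9  61.8  22.6   5.1]
 clip [177.24528302 236.56603774] [427.  369.3  61.6  19.7  88.9]
```

View pics/w1.png

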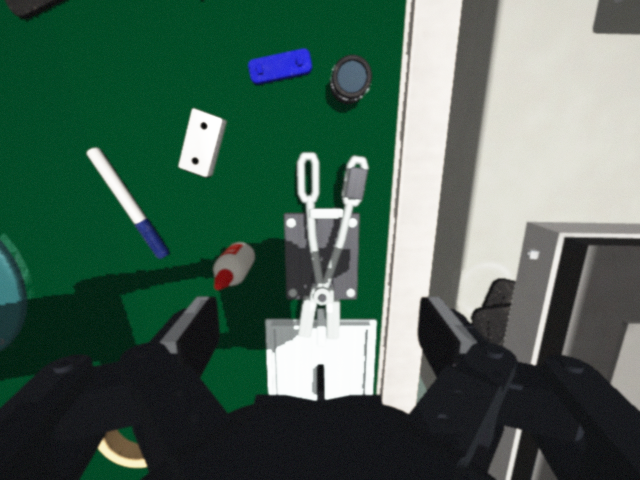

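The wrist view shows the fixed loop at px (298–319, 152–202), the thumb rest at (343–368, 163–200), the pivot at (322,296), the grip plate at (320,380) and a clip at (280,66).

```bash
python3 - <<'E'
from h import *
z=np.load("w1.npz");s=dict(tool_pos=z["p"],tcp_rot=z["r"]);im=cv2.imread("pics/w1.png");P=cloud("wrist",z["d"],s)
m=(P[...,2]>.035)&(P[...,2]<.085)&(P[...,0]>.40)&(P[...,0]<.53)&(P[...,1]>.09)&(P[...,1]<.18)
for lab,c in((k,c) for k,c in enumerate(blobs(m,30))):
    for zz in(.05,.068):
        q=ray("wrist",c,zz,s)*1000;print(c.mean(0).round(),zz,q.min(0).round(1),q.max(0).round(1),rect(q/1000))
print("pivot",ray("wrist",(322,296),.056,s),"grip top front edge",ray("wrist",[(316,366),(324,366)],.056,s))
h=cv2.cvtColor(im,cv2.COLOR_BGR2HSV)
g=m&(P[...,2]>.06)&(im.max(2)<170)
for c in blobs(g,30): q=ray("wrist",c,.068,s);print("thumb",rect(q),np.nanmedian(P[...,2][c[:,1],c[:,0]]))
for r in range(165,196,6):
    u=np.where((P[r,:,2]>.03)&(P[r,:,0]>.4)&(P[r,:,0]<.53)&(im[r].min(1)>100))[0]
    if len(u): print(r,u.min(),u.max(),(ray("wrist",[(u.min()-.5,r),(u.max()+.5,r)],.05,s)*1000).round(1).tolist())
E
```

```text
[329. 192.] 0.05 [436.1  89.1] [502.2 160.3] [468.8 124.7  70.7  66.1  89.1]
[329. 192.] 0.068 [437.2  93.2] [499.6 160.4] [468.  126.8  66.8  62.4  89.1]
pivot [[0.46209366 0.01856682]] grip top front edge [[ 0.45714413 -0.064706  ]
 [ 0.46589813 -0.06456419]]
thumb [489.9 135.   27.7  16.   82.2] 0.06705342183872767
165 297 366 [[435.7, 149.1], [501.4, 150.2]]
171 297 366 [[435.7, 143.6], [501.7, 144.6]]
177 297 365 [[435.6, 138.0], [501.1, 139.1]]
183 297 364 [[435.6, 132.4], [500.5, 133.4]]
189 297 363 [[435.6, 126.7], [499.8, 127.7]]
195 298 361 [[436.6, 121.0], [498.2, 122.0]]
```

Request:
{"api": "jog_arm", "payload": {
  "increments": [
    [[0.67, 0.19, 0, 0, 0, 0, 1], [0.67, 0.19, 0, 0, 0, 0, 1], [0, 0, 1, 0, 0, 0, 1], [0, 0, 1, 0, 0, 0, 1], [0, 0, 1, 0, 0, 0, 1]]
  ]
}}

```text
time: 3.53
tool_pos: [0.4687, 0.136, 0.2137]
tcp_rot: [2.198, 2.243, 0.004]
wrist_force: [0.3, -0.2, -0.4]
width: 1.004
grip_force: 0.0
```

Request:
{"api": "jog_arm", "payload": {
  "increments": [
    [[0, 0, 0.8, 0, 0, 0, 1], [0, 0, 0.8, 0, 0, 0, 1], [0, 0, 0.8, 0, 0, 0, 1], [0, 0, 0.7, 0, 0, 0, 1], [0, 0, 0.7, 0, 0, 0, 1]]
  ]
}}

```text
time: 3.95
tool_pos: [0.4678, 0.1354, 0.0987]
tcp_rot: [-2.199, -2.243, 0.0]
wrist_force: [0.8, 0.0, -0.2]
width: 1.001
grip_force: 0.0
```

Request:
{"api": "jog_arm", "payload": {
  "increments": [
    [[0, -0.07, 0, 0, 0, 0, 1], [0, -0.07, 0, 0, 0, 0, 1], [0, -0.07, 0, 0, 0, 0, 1], [0, -0.07, 0, 0, 0, 0, 1], [0, 0, 0, 0, 0, 0, 1]]
  ]
}}

```text
time: 4.37
tool_pos: [0.4606, 0.1346, 0.1015]
tcp_rot: [2.201, 2.24, 0.004]
wrist_force: [-0.1, -0.1, 0.6]
width: 1.001
grip_force: 0.1
```

Request:
{"api": "jog_arm", "payload": {
  "increments": [
    [[0, 0, 0, 0, 0, 0, 0.5], [0, 0, 0, 0, 0, 0, 0.3], [0, 0, 0, 0, 0, 0, 0.2], [0, 0, 0, 0, 0, 0, 0.15], [0, 0, 0, 0, 0, 0, 0.1]]
  ],
  "force": 30
}}

```text
time: 4.78
tool_pos: [0.4602, 0.1342, 0.1003]
tcp_rot: [2.202, 2.24, 0.001]
wrist_force: [3.2, 0.4, 0.9]
width: 0.549
grip_force: 1.1
```

Request:
{"api": "jog_arm", "payload": {
  "increments": [
    [[0, 0, 0, 0, 0, 0, 0.05], [0, 0, 0, 0, 0, 0, 0.05], [0, 0, 0, 0, 0, 0, 0.05], [0, 0, 0, 0, 0, 0, 0.05], [0, 0, 0, 0, 0, 0, 0.05]]
  ]
}}

```text
time: 5.2
tool_pos: [0.4597, 0.1342, 0.1004]
tcp_rot: [-2.202, -2.24, 0.001]
wrist_force: [-1.1, 1.5, 6.4]
width: 0.525
grip_force: 13.3
```

Request:
{"api": "jog_arm", "payload": {
  "increments": [
    [[0, 0, 0, 0, 0, 0, 0.05], [0, 0, 0, 0, 0, 0, 0.05], [0, 0, 0, 0, 0, 0, 0.05], [0, 0, 0, 0, 0, 0, 0.05], [0, 0, 0, 0, 0, 0, 0.05]]
  ]
}}

```text
time: 5.62
tool_pos: [0.4597, 0.1342, 0.1004]
tcp_rot: [-2.202, -2.24, 0.001]
wrist_force: [-0.2, 0.9, 7.9]
width: 0.528
grip_force: 13.3
```

Request:
{"api": "jog_arm", "payload": {
  "increments": [
    [[0, 0, 0, 0, 0, 0, 0.3], [0, 0, 0, 0, 0, 0, 0.6], [0, 0, 0, 0, 0, 0, 1], [0, 0, 0, 0, 0, 0, 1], [0, 0, 0, 0, 0, 0, 1]]
  ]
}}

```text
time: 6.03
tool_pos: [0.4593, 0.1339, 0.0994]
tcp_rot: [-2.202, -2.24, 0.002]
wrist_force: [1.2, -0.7, 0.6]
width: 0.998
grip_force: 0.0
```

Request:
{"api": "jog_arm", "payload": {
  "increments": [
    [[0, 0, 0, 0, 0, 0, 1], [0, 0, -0.5, 0, 0, 0, 1], [0, 0, -1, 0, 0, 0, 1], [0, 0, -1, 0, 0, 0, 1], [0, 0, -1, 0, 0, 0, 1]]
  ]
}}

```text
time: 6.45
tool_pos: [0.4592, 0.1339, 0.2055]
tcp_rot: [-2.202, -2.24, 0.002]
wrist_force: [0.6, 0.7, 0.0]
width: 0.998
grip_force: 0.0
```

Request:
{"api": "jog_arm", "payload": {
  "increments": [
    [[0, 0, -1, 0, 0, 0, 1], [0, 0, -1, 0, 0, 0, 1], [0, 0, -1, 0, 0, 0, 1], [0, 0, 0, 0, 0, 0, 1], [0, 0, 0, 0, 0, 0, 1]]
  ]
}}

```text
time: 6.87
tool_pos: [0.4611, 0.1344, 0.2974]
tcp_rot: [2.201, 2.238, 0.007]
wrist_force: [-0.1, -0.3, -0.1]
width: 1.002
grip_force: 0.0
```

```bash
python3 - <<'E'
from h import *
s=read_state();print(s["tool_pos"],s["q"].round(2))
im,d=viewer.read_camera("wrist");cv2.imwrite("pics/w2.png",im);P=cloud("wrist",d,s)
m=(P[...,2]>.06)&(P[...,2]<.085)&(P[...,0]>.40)&(P[...,0]<.53)&(P[...,1]>.09)&(P[...,1]<.18)&(im.max(2)<170)
for c in blobs(m,30): print("thumb",rect(ray("wrist",c,.068,s)),np.nanmedian(P[...,2][c[:,1],c[:,0]]))
for c in blobs(blue(im),100):
    r=rect(ray("wrist",c,.009,s))
    if r[2]<90: print(" clip",c.mean(0),r)
im,d=viewer.read_camera("top")
for c in blobs(blue(im),60):
    r=rect(ray("top",c,.009))
    if r[2]<90: print(" clip",c.mean(0),r)
E
```

```text
[0.46109027 0.13437488 0.29736352] [ 0.23 -0.11  2.02 -0.    1.23  0.21]
thumb [472.2 138.1  27.1  15.7 -89. ] 0.06681385166764131
 clip [145.44117647 270.27941176] [267.8  69.7  29.9  15.3 -61.3]
 clip [274.2384106 108.9602649] [416.6 242.   61.5  22.2  11.8]
 clip [220.38095238  26.07738095] [367.3 313.7  62.   23.5   5.7]
 clip [197.24528302 257.77358491] [366.2 311.8  61.8  22.4   5.1]
 clip [177.24528302 236.56603774] [427.  369.3  61.6  19.7  88.9]
```

View pics/w2.png

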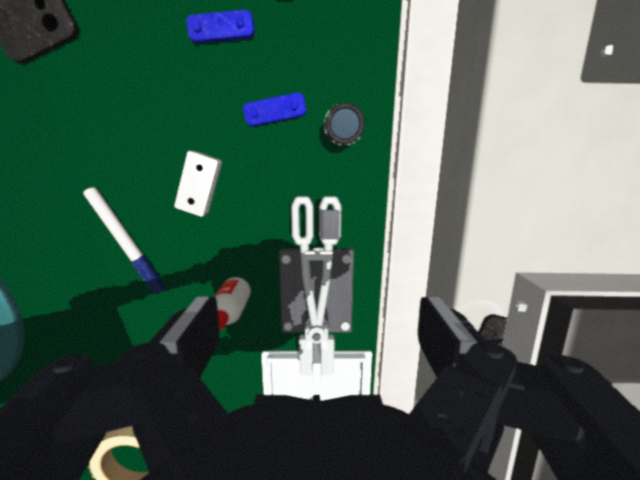

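The thumb rest has turned by 8.8° (0.154 rad), so the ratchet is on the second tooth, and the jaws at (317,355) hold the fin. The clips are at (274,109) and (220,26); now I fetch the first one.

```bash
cat >> h.py <<'E'
def go(x,y,z,a,s=None):  # residual to target (mm, deg of tool y) in present tool axes, units
    s=s or read_state();M=Ro.from_rotvec(s["tcp_rot"]).as_matrix()
    t=M.T@(np.array([x,y,z])/1000-s["tool_pos"])/.03
    T=np.column_stack([[-np.sin(np.radians(a)),np.cos(np.radians(a)),0],[np.cos(np.radians(a)),np.sin(np.radians(a)),0],[0,0,-1]])
    r=Ro.from_matrix(M.T@T).as_rotvec(degrees=True)/6
    print("t",s["time"],"pos",(s["tool_pos"]*1000).round(1),"yaw",round(float(np.degrees(np.arctan2(M[1,1],M[0,1]))),1),"w",round(float(s["width"])*85,1),"| move",t.round(2),"turn",r.round(2))
E
python3 -c "
from h import *
go(416.6,241.5,150,-78.2)"
```

```text
t 6.9667 pos [459.3 134.  294. ] yaw 1.0 w 84.7 | move [ 3.61 -1.36  4.8 ] turn [-1.00e-02  1.00e-02  1.32e+01]
```

Request:
{"api": "jog_arm", "payload": {
  "increments": [
    [[0.9, -0.35, 0, 0, 0, 0, 1], [0.9, -0.35, 0, 0, 0, 0, 1], [0.9, -0.35, 0, 0, 0, 0, 1], [0.9, -0.35, 0, 0, 0, 0, 1], [0, 0, 0, 0, 0, 1, 1]]
  ]
}}

```text
time: 7.38
tool_pos: [0.4134, 0.2443, 0.2924]
tcp_rot: [-2.312, -2.122, 0.005]
wrist_force: [-0.1, 0.1, 0.5]
width: 1.002
grip_force: 0.0
```

Request:
{"api": "jog_arm", "payload": {
  "increments": [
    [[0, 0, 0.4, 0, 0, 1, 1], [0, 0, 0.4, 0, 0, 1, 1], [0, 0, 0.4, 0, 0, 1, 1], [0, 0, 0.4, 0, 0, 1, 1], [0, 0, 0.4, 0, 0, 1, 1]]
  ]
}}

```text
time: 7.8
tool_pos: [0.4147, 0.2408, 0.2319]
tcp_rot: [-2.791, -1.443, 0.007]
wrist_force: [0.4, 0.3, -0.5]
width: 1.004
grip_force: 0.0
```

Request:
{"api": "jog_arm", "payload": {
  "increments": [
    [[0, 0, 0.4, 0, 0, 1, 1], [0, 0, 0.4, 0, 0, 1, 1], [0, 0, 0.4, 0, 0, 1, 1], [0, 0, 0.4, 0, 0, 1, 1], [0, 0, 0.4, 0, 0, 1, 1]]
  ]
}}

```text
time: 8.22
tool_pos: [0.4145, 0.2405, 0.1719]
tcp_rot: [3.068, 0.671, -0.007]
wrist_force: [-0.9, 0.1, 0.4]
width: 1.0
grip_force: 0.0
```

Request:
{"api": "jog_arm", "payload": {
  "increments": [
    [[0, 0, 0.4, 0, 0, 1, 1], [0, 0, 0.4, 0, 0, 1, 1], [0, 0, 0, 0, 0, 0.18, 1], [0, 0, 0, 0, 0, 0, 1], [0, 0, 0, 0, 0, 0, 1]]
  ]
}}

```text
time: 8.63
tool_pos: [0.4156, 0.2411, 0.1503]
tcp_rot: [3.124, 0.329, -0.002]
wrist_force: [0.4, -0.5, 0.4]
width: 1.001
grip_force: 0.0
```

```bash
python3 - <<'E'
from h import *
go(416.6,241.5,75,-78.2)
s=read_state();im,d=viewer.read_camera("wrist");cv2.imwrite("pics/w3.png",im)
for c in blobs(blue(im),100):
    r=rect(ray("wrist",c,.009,s))
    if r[2]<90: print(" clip",c.mean(0),r)
E
```

```text
t 8.6333 pos [415.6 241.1 150.3] yaw -78.0 w 85.1 | move [ 0.04 -0.01  2.51] turn [0.   0.02 0.04]
 clip [494.53488372 470.76744186] [266.8  65.4  14.3   9.9  63.1]
 clip [201.38607595 281.76582278] [380.2 314.7  39.2  22.8   5.8]
 clip [318.00892857 252.00446429] [417.  242.5  62.1  22.3  11.5]
 clip [122.73092369 196.59437751] [428.2 369.9  64.3  22.6 -89.5]
```

Request:
{"api": "jog_arm", "payload": {
  "increments": [
    [[0.03, 0, 0.6, 0, 0, 0, 1], [0, -0.03, 0.6, 0, 0, 0, 1], [0, 0, 0.6, 0, 0, 0, 1], [0, 0, 0.4, 0, 0, 0, 1], [0, 0, 0.3, 0, 0, 0, 1]]
  ],
  "force": 40
}}

```text
time: 9.1
tool_pos: [0.4167, 0.2424, 0.0754]
tcp_rot: [3.124, 0.328, -0.0]
wrist_force: [-0.2, 0.5, 0.8]
width: 1.0
grip_force: 0.0
```

Request:
{"api": "jog_arm", "payload": {
  "increments": [
    [[0, 0, 0, 0, 0, 0, 0.5], [0, 0, 0, 0, 0, 0, 0], [0, 0, 0, 0, 0, 0, -0.4], [0, 0, 0, 0, 0, 0, -0.7], [0, 0, 0, 0, 0, 0, -0.7]]
  ]
}}

```text
time: 9.52
tool_pos: [0.4175, 0.2428, 0.0769]
tcp_rot: [-3.124, -0.325, -0.003]
wrist_force: [-0.4, -0.6, 0.1]
width: 0.298
grip_force: 0.0
```

Request:
{"api": "jog_arm", "payload": {
  "increments": [
    [[0, 0, 0, 0, 0, 0, -0.7], [0, 0, 0, 0, 0, 0, -0.7], [0, 0, 0, 0, 0, 0, -0.7], [0, 0, 0, 0, 0, 0, -0.7], [0, 0, 0, 0, 0, 0, -0.7]]
  ]
}}

```text
time: 9.93
tool_pos: [0.4177, 0.2429, 0.077]
tcp_rot: [-3.124, -0.325, -0.003]
wrist_force: [-1.5, -0.2, 5.4]
width: 0.241
grip_force: 39.8
```

Request:
{"api": "jog_arm", "payload": {
  "increments": [
    [[0, 0, -0.4, 0, 0, 0, -0.7], [0, 0, -0.8, 0, 0, 0, -0.7], [0, 0, -1, 0, 0, 0, -0.7], [0, 0, -1, 0, 0, 0, -0.7], [0, 0, -1, 0, 0, 0, -0.7]]
  ]
}}

```text
time: 10.35
tool_pos: [0.4162, 0.2421, 0.2028]
tcp_rot: [3.124, 0.326, -0.002]
wrist_force: [0.2, -0.0, -0.6]
width: 0.24
grip_force: 43.9
```

```bash
python3 - <<'E'
from h import *
y=np.radians(0.95);C=np.array([462,-120.])
ex=np.array([np.cos(y),np.sin(y)]);ey=np.array([-np.sin(y),np.cos(y)])
for p in((25,38),(25,-38),(-25,38),(-25,-38)): print(p,(C+ex*p[0]+ey*p[1]).round(1))
p=C+ex*25+ey*38
go(*p,200,1)
E
```

```text
(25, 38) [486.4 -81.6]
(25, -38) [ 487.6 -157.6]
(-25, 38) [436.4 -82.4]
(-25, -38) [ 437.6 -158.4]
t 10.35 pos [416.2 242.1 202.8] yaw -78.1 w 20.4 | move [ 0.06 11.04  0.1 ] turn [-0.000e+00  1.000e-02 -1.318e+01]
```

Request:
{"api": "jog_arm", "payload": {
  "increments": [
    [[0, 0.5, 0, 0, 0, 0, -0.7], [0, 0.8, 0, 0, 0, 0, -0.7], [0, 0.8, 0, 0, 0, 0, -0.7], [0, 0.8, 0, 0, 0, 0, -0.7], [0, 0.8, 0, 0, 0, 0, -0.7]]
  ]
}}

```text
time: 10.77
tool_pos: [0.4395, 0.1328, 0.2019]
tcp_rot: [3.125, 0.326, 0.0]
wrist_force: [0.7, -0.1, -0.4]
width: 0.234
grip_force: 43.9
```

Request:
{"api": "jog_arm", "payload": {
  "increments": [
    [[0, 0.8, 0, 0, 0, 0, -0.7], [0, 0.8, 0, 0, 0, 0, -0.7], [0, 0.8, 0, 0, 0, 0, -0.7], [0, 0.8, 0, 0, 0, 0, -0.7], [0, 0.8, 0, 0, 0, 0, -0.7]]
  ]
}}

```text
time: 11.18
tool_pos: [0.4641, 0.0152, 0.2018]
tcp_rot: [-3.125, -0.325, 0.0]
wrist_force: [0.5, 0.4, -0.5]
width: 0.238
grip_force: 43.9
```

Request:
{"api": "jog_arm", "payload": {
  "increments": [
    [[0, 0.8, 0, 0, 0, 0, -0.7], [0, 0.8, 0, 0, 0, 0, -0.7], [0, 0.8, 0, 0, 0, 0, -0.7], [0, 0.7, 0, 0, 0, 0, -0.7], [0, 0.24, 0, 0, 0, 0, -0.7]]
  ]
}}

```text
time: 11.6
tool_pos: [0.4854, -0.084, 0.2019]
tcp_rot: [3.124, 0.322, 0.001]
wrist_force: [-0.4, 0.1, -0.4]
width: 0.24
grip_force: 43.9
```

Request:
{"api": "jog_arm", "payload": {
  "increments": [
    [[0, 0, 0, 0, 0, -0.9, -0.7], [0, 0, 0, 0, 0, -0.9, -0.7], [0, 0, 0, 0, 0, -0.9, -0.7], [0, 0, 0, 0, 0, -0.9, -0.7], [0, 0, 0, 0, 0, -0.9, -0.7]]
  ]
}}

```text
time: 12.02
tool_pos: [0.4846, -0.0812, 0.2016]
tcp_rot: [-2.959, -1.053, 0.001]
wrist_force: [-0.4, -0.6, -0.1]
width: 0.238
grip_force: 43.9
```

Request:
{"api": "jog_arm", "payload": {
  "increments": [
    [[0, 0, 0, 0, 0, -0.9, -0.7], [0, 0, 0, 0, 0, -0.9, -0.7], [0, 0, 0, 0, 0, -0.9, -0.7], [0, 0, 0, 0, 0, -0.9, -0.7], [0, 0, 0, 0, 0, -0.9, -0.7]]
  ]
}}

```text
time: 12.43
tool_pos: [0.4846, -0.081, 0.2016]
tcp_rot: [-2.632, -1.715, 0.001]
wrist_force: [0.5, 0.3, -0.1]
width: 0.241
grip_force: 43.9
```

Request:
{"api": "jog_arm", "payload": {
  "increments": [
    [[0, 0, 0, 0, 0, -0.9, -0.7], [0, 0, 0, 0, 0, -0.9, -0.7], [0, 0, 0, 0, 0, -0.9, -0.7], [0, 0, 0, 0, 0, -0.9, -0.7], [0, 0, 0, 0, 0, -0.58, -0.7]]
  ]
}}

```text
time: 12.85
tool_pos: [0.4847, -0.081, 0.2016]
tcp_rot: [-2.197, -2.245, 0.0]
wrist_force: [0.3, 0.3, 0.0]
width: 0.242
grip_force: 43.9
```

```bash
python3 - <<'E'
from h import *
s=read_state();go(486.4,-81.6,80,1)
im,d=viewer.read_camera("wrist");cv2.imwrite("pics/w3.png",im)
im2,d=viewer.read_camera("top")
for c in blobs(blue(im2),60):
    r=rect(ray("top",c,.009))
    if r[2]<90: print(" clip",c.mean(0),r)
E
```

```text
t 12.85 pos [484.7 -81.  201.6] yaw 1.2 w 20.6 | move [-0.02  0.06  4.05] turn [-0.01 -0.    0.04]
 clip [197.20754717 257.77358491] [366.2 311.9  61.8  22.6   5.1]
 clip [177.24528302 236.56603774] [427.  369.3  61.6  19.7  88.9]
```

View pics/w3.png

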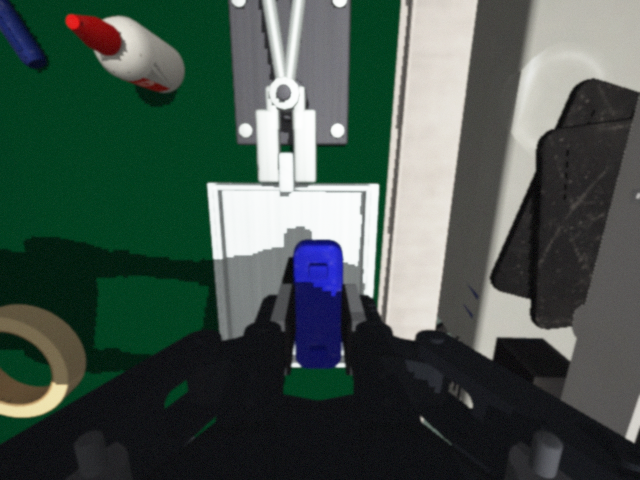

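The wrist view shows the clip held square at (318,300) over the tray. The tray's back wall is at v≈186, its side walls at u≈215 and 372, and the jaws are shut on the fin at (287,170).

Request:
{"api": "jog_arm", "payload": {
  "increments": [
    [[-0.02, 0.06, 0.9, 0, 0, 0.04, -0.7], [0, 0, 0.9, 0, 0, 0, -0.7], [0, 0, 0.9, 0, 0, 0, -0.7], [0, 0, 0.7, 0, 0, 0, -0.7], [0, 0, 0.4, 0, 0, 0, -0.7]]
  ]
}}

```text
time: 13.37
tool_pos: [0.4848, -0.0814, 0.0851]
tcp_rot: [-2.207, -2.231, 0.004]
wrist_force: [-1.1, 0.8, 1.5]
width: 0.239
grip_force: 43.9
```

Request:
{"api": "jog_arm", "payload": {
  "increments": [
    [[0, 0, 0.15, 0, 0, 0, -0.7], [0, 0, 0, 0, 0, 0, -0.7], [0, 0, 0, 0, 0, 0, -0.5], [0, 0, 0, 0, 0, 0, -0.4], [0, 0, 0, 0, 0, 0, -0.4]]
  ]
}}

```text
time: 13.78
tool_pos: [0.4877, -0.0823, 0.0843]
tcp_rot: [2.206, 2.234, 0.002]
wrist_force: [-0.4, -0.6, 0.5]
width: 0.302
grip_force: 0.0
```

Request:
{"api": "jog_arm", "payload": {
  "increments": [
    [[0, 0, 0, 0, 0, 0, -0.38], [0, 0, -0.3, 0, 0, 0, -0.38], [0, 0, -0.7, 0, 0, 0, -0.38], [0, 0, -1, 0, 0, 0, -0.3], [0, 0, -1, 0, 0, 0, 0]]
  ]
}}

```text
time: 14.2
tool_pos: [0.486, -0.0821, 0.1744]
tcp_rot: [-2.206, -2.234, 0.002]
wrist_force: [0.9, -0.5, 0.7]
width: 0.479
grip_force: 0.0
```

Request:
{"api": "jog_arm", "payload": {
  "increments": [
    [[0, 0, -1, 0, 0, 0, 1], [0, 0, 0, 0, 0, 0, 1], [0, 0, 0, 0, 0, 0, 1], [0, 0, 0, 0, 0, 0, 1], [0, 0, 0, 0, 0, 0, 1]]
  ]
}}

```text
time: 14.62
tool_pos: [0.4858, -0.082, 0.2023]
tcp_rot: [-2.206, -2.234, 0.002]
wrist_force: [-0.4, 0.6, 0.4]
width: 1.001
grip_force: 0.0
```

```bash
python3 - <<'E'
from h import *
go(366.8,312.8,200,-84.4)
s=read_state();im,d=viewer.read_camera("wrist");cv2.imwrite("pics/w4.png",im);P=cloud("wrist",d,s)
for c in blobs(blue(im),100):
    r=rect(ray("wrist",c,.013,s));print(" clip",c.mean(0),r,np.nanmedian(P[...,2][c[:,1],c[:,0]]))
im2,d=viewer.read_camera("top")
for c in blobs(blue(im2),60):
    r=rect(ray("top",c,.009))
    if r[2]<90: print(" clip",c.mean(0),r)
E
```

```text
t 14.6167 pos [485.8 -82.  202.3] yaw 0.7 w 85.0 | move [13.21 -3.8   0.09] turn [-2.000e-02  1.000e-02  1.419e+01]
 clip [320.36464088 238.19889503] [486.8 -81.5  59.4  20.4 -89.3] 0.013782632156476765
 clip [13.90410959 33.08219178] [274.3  60.7  39.4  13.9 -62.7] 0.011014970369375043
 clip [197.22641509 257.79245283] [366.1 311.9  61.5  22.6   5.1]
 clip [177.24528302 236.56603774] [427.  369.3  61.6  19.7  88.9]
```

Request:
{"api": "jog_arm", "payload": {
  "increments": [
    [[0.88, -0.25, 0, 0, 0, 0, 1], [0.88, -0.25, 0, 0, 0, 0, 1], [0.88, -0.25, 0, 0, 0, 0, 1], [0.88, -0.25, 0, 0, 0, 0, 1], [0.88, -0.25, 0, 0, 0, 0, 1]]
  ]
}}

```text
time: 15.13
tool_pos: [0.4464, 0.0502, 0.2021]
tcp_rot: [-2.207, -2.234, 0.003]
wrist_force: [0.8, -0.2, 0.2]
width: 0.999
grip_force: 0.0
```

Request:
{"api": "jog_arm", "payload": {
  "increments": [
    [[0.88, -0.25, 0, 0, 0, 0, 1], [0.88, -0.25, 0, 0, 0, 0, 1], [0.88, -0.25, 0, 0, 0, 0, 1], [0.88, -0.25, 0, 0, 0, 0, 1], [0.88, -0.25, 0, 0, 0, 0, 1]]
  ]
}}

```text
time: 15.55
tool_pos: [0.4072, 0.1817, 0.2022]
tcp_rot: [-2.207, -2.235, 0.003]
wrist_force: [1.4, -0.7, -0.4]
width: 0.997
grip_force: 0.0
```

Request:
{"api": "jog_arm", "payload": {
  "increments": [
    [[0.88, -0.26, 0, 0, 0, 0, 1], [0.88, -0.26, 0, 0, 0, 0, 1], [0.88, -0.26, 0, 0, 0, 0, 1], [0.88, -0.26, 0, 0, 0, 0, 1], [0.88, -0.26, 0, 0, 0, 0, 1]]
  ]
}}

```text
time: 15.97
tool_pos: [0.3666, 0.3131, 0.2021]
tcp_rot: [-2.207, -2.236, 0.004]
wrist_force: [0.8, 0.3, -0.6]
width: 0.999
grip_force: 0.0
```

Request:
{"api": "jog_arm", "payload": {
  "increments": [
    [[0, 0, 0, 0, 0, 1, 1], [0, 0, 0, 0, 0, 1, 1], [0, 0, 0, 0, 0, 1, 1], [0, 0, 0, 0, 0, 1, 1], [0, 0, 0, 0, 0, 1, 1]]
  ]
}}

```text
time: 16.38
tool_pos: [0.367, 0.312, 0.2019]
tcp_rot: [2.714, 1.582, -0.005]
wrist_force: [1.0, 0.0, -0.7]
width: 0.997
grip_force: 0.0
```

Request:
{"api": "jog_arm", "payload": {
  "increments": [
    [[0, 0, 0, 0, 0, 1, 1], [0, 0, 0, 0, 0, 1, 1], [0, 0, 0, 0, 0, 1, 1], [0, 0, 0, 0, 0, 1, 1], [0, 0, 0, 0, 0, 1, 1]]
  ]
}}

```text
time: 16.8
tool_pos: [0.3672, 0.3118, 0.202]
tcp_rot: [3.03, 0.824, -0.004]
wrist_force: [-0.3, -0.3, -0.4]
width: 1.002
grip_force: 0.0
```

Request:
{"api": "jog_arm", "payload": {
  "increments": [
    [[0, 0, 0.4, 0, 0, 1, 1], [0, 0, 0.4, 0, 0, 1, 1], [0, 0, 0.4, 0, 0, 1, 1], [0, 0, 0.4, 0, 0, 1, 1], [0, 0, 0, 0, 0, 0.19, 1]]
  ]
}}

```text
time: 17.22
tool_pos: [0.3656, 0.3107, 0.1517]
tcp_rot: [3.134, 0.148, -0.009]
wrist_force: [-1.0, -0.9, 0.2]
width: 1.001
grip_force: 0.0
```

```bash
python3 - <<'E'
from h import *
go(366.8,312.8,75,-84.4)
s=read_state();im,d=viewer.read_camera("wrist");cv2.imwrite("pics/w5.png",im)
for c in blobs(blue(im),100):
    r=rect(ray("wrist",c,.009,s))
    if r[2]<90: print(" clip",c.mean(0),r)
E
```

```text
t 17.2167 pos [365.6 310.7 151.7] yaw -84.6 w 85.1 | move [ 0.06 -0.08  2.56] turn [ 0.04  0.06 -0.03]
 clip [631.71428571 393.33928571] [276.1  65.3  14.   14.  -67. ]
 clip [312.13636364 224.        ] [385.6 316.5   9.3   8.1 -76.4]
 clip [316.71428571 244.80398671] [367.4 314.8  61.7  21.7   5.9]
 clip [239.17867435 147.93659942] [427.4 370.4  61.5  21.2 -89.8]
```

Request:
{"api": "jog_arm", "payload": {
  "increments": [
    [[0, -0.06, 0.6, 0, 0, 0, 1], [0, -0.03, 0.6, 0, 0, 0, 1], [0, 0, 0.6, 0, 0, 0, 1], [0, 0, 0.4, 0, 0, 0, 1], [0, 0, 0.3, 0, 0, 0, 1]]
  ],
  "force": 40
}}

```text
time: 17.68
tool_pos: [0.3671, 0.3147, 0.0794]
tcp_rot: [3.137, 0.157, -0.002]
wrist_force: [-0.6, -0.2, 0.4]
width: 1.007
grip_force: 0.0
```

Request:
{"api": "jog_arm", "payload": {
  "increments": [
    [[0, 0, 0, 0, 0, 0, 0.5], [0, 0, 0, 0, 0, 0, 0], [0, 0, 0, 0, 0, 0, -0.4], [0, 0, 0, 0, 0, 0, -0.7], [0, 0, 0, 0, 0, 0, -0.7]]
  ]
}}

```text
time: 18.1
tool_pos: [0.3682, 0.3155, 0.0814]
tcp_rot: [-3.137, -0.154, -0.003]
wrist_force: [-0.5, 1.1, -0.5]
width: 0.301
grip_force: 0.0
```

Request:
{"api": "jog_arm", "payload": {
  "increments": [
    [[0, 0, 0, 0, 0, 0, -0.7], [0, 0, 0, 0, 0, 0, -0.7], [0, 0, 0, 0, 0, 0, -0.7], [0, 0, 0, 0, 0, 0, -0.7], [0, 0, 0, 0, 0, 0, -0.7]]
  ]
}}

```text
time: 18.52
tool_pos: [0.3682, 0.3155, 0.0815]
tcp_rot: [-3.137, -0.153, -0.002]
wrist_force: [-1.0, -1.0, 6.7]
width: 0.23
grip_force: 39.2
```

Request:
{"api": "jog_arm", "payload": {
  "increments": [
    [[0, 0, -0.4, 0, 0, 0, -0.7], [0, 0, -0.8, 0, 0, 0, -0.7], [0, 0, -1, 0, 0, 0, -0.7], [0, 0, -1, 0, 0, 0, -0.7], [0, 0, -1, 0, 0, 0, -0.7]]
  ]
}}

```text
time: 18.93
tool_pos: [0.3671, 0.3146, 0.2074]
tcp_rot: [3.137, 0.153, -0.001]
wrist_force: [-0.0, 1.2, -0.4]
width: 0.227
grip_force: 39.1
```

```bash
python3 - <<'E'
from h import *
go(487.6,-158,200,1)
E
```

```text
t 18.9333 pos [367.1 314.6 207.4] yaw -84.4 w 19.3 | move [ 2.46 16.07  0.25] turn [-0.000e+00  1.000e-02 -1.423e+01]
```

Request:
{"api": "jog_arm", "payload": {
  "increments": [
    [[0.12, 0.6, 0, 0, 0, 0, -0.7], [0.13, 0.85, 0, 0, 0, 0, -0.7], [0.13, 0.85, 0, 0, 0, 0, -0.7], [0.13, 0.85, 0, 0, 0, 0, -0.7], [0.13, 0.85, 0, 0, 0, 0, -0.7]]
  ]
}}

```text
time: 19.35
tool_pos: [0.3982, 0.1964, 0.2066]
tcp_rot: [-3.138, -0.154, -0.001]
wrist_force: [1.6, 0.3, 0.8]
width: 0.232
grip_force: 39.1
```

Request:
{"api": "jog_arm", "payload": {
  "increments": [
    [[0.13, 0.85, 0, 0, 0, 0, -0.7], [0.13, 0.85, 0, 0, 0, 0, -0.7], [0.13, 0.85, 0, 0, 0, 0, -0.7], [0.13, 0.85, 0, 0, 0, 0, -0.7], [0.13, 0.85, 0, 0, 0, 0, -0.7]]
  ]
}}

```text
time: 19.77
tool_pos: [0.4301, 0.0712, 0.2064]
tcp_rot: [-3.138, -0.154, -0.001]
wrist_force: [0.5, 0.2, -1.1]
width: 0.232
grip_force: 39.1
```

Request:
{"api": "jog_arm", "payload": {
  "increments": [
    [[0.13, 0.85, 0, 0, 0, 0, -0.7], [0.13, 0.85, 0, 0, 0, 0, -0.7], [0.13, 0.85, 0, 0, 0, 0, -0.7], [0.13, 0.85, 0, 0, 0, 0, -0.7], [0.13, 0.85, 0, 0, 0, 0, -0.7]]
  ]
}}

```text
time: 20.18
tool_pos: [0.4619, -0.0539, 0.2064]
tcp_rot: [3.138, 0.153, 0.0]
wrist_force: [0.0, 1.1, 0.1]
width: 0.227
grip_force: 39.1
```

Request:
{"api": "jog_arm", "payload": {
  "increments": [
    [[0.12, 0.85, 0, 0, 0, 0, -0.7], [0.12, 0.85, 0, 0, 0, 0, -0.7], [0.12, 0.85, 0, 0, 0, 0, -0.7], [0.12, 0.62, 0, 0, 0, 0, -0.7], [0.04, 0.4, 0, 0, 0, 0, -0.7]]
  ]
}}

```text
time: 20.6
tool_pos: [0.4884, -0.1596, 0.2065]
tcp_rot: [3.137, 0.151, 0.001]
wrist_force: [-0.6, 0.5, 0.3]
width: 0.233
grip_force: 39.1
```

Request:
{"api": "jog_arm", "payload": {
  "increments": [
    [[0, 0, 0, 0, 0, -0.9, -0.7], [0, 0, 0, 0, 0, -0.9, -0.7], [0, 0, 0, 0, 0, -0.9, -0.7], [0, 0, 0, 0, 0, -0.9, -0.7], [0, 0, 0, 0, 0, -0.9, -0.7]]
  ]
}}

```text
time: 21.02
tool_pos: [0.4876, -0.1573, 0.2062]
tcp_rot: [-3.013, -0.889, 0.001]
wrist_force: [-0.9, -0.3, 0.2]
width: 0.227
grip_force: 39.2
```

Request:
{"api": "jog_arm", "payload": {
  "increments": [
    [[0, 0, 0, 0, 0, -0.95, -0.7], [0, 0, 0, 0, 0, -0.95, -0.7], [0, 0, 0, 0, 0, -0.95, -0.7], [0, 0, 0, 0, 0, -0.95, -0.7], [0, 0, 0, 0, 0, -0.95, -0.7]]
  ]
}}

```text
time: 21.43
tool_pos: [0.4876, -0.1571, 0.2062]
tcp_rot: [-2.701, -1.604, 0.0]
wrist_force: [0.2, 0.7, -0.3]
width: 0.229
grip_force: 39.1
```

Request:
{"api": "jog_arm", "payload": {
  "increments": [
    [[0, 0, 0, 0, 0, -1, -0.7], [0, 0, 0, 0, 0, -1, -0.7], [0, 0, 0, 0, 0, -1, -0.7], [0, 0, 0, 0, 0, -1, -0.7], [0, 0, 0, 0, 0, -0.98, -0.7]]
  ]
}}

```text
time: 21.85
tool_pos: [0.4876, -0.1571, 0.2062]
tcp_rot: [-2.196, -2.246, 0.0]
wrist_force: [0.9, 0.2, -0.8]
width: 0.227
grip_force: 39.1
```

```bash
python3 - <<'E'
from h import *
s=read_state();go(487.6,-158,86,1)
im,d=viewer.read_camera("wrist");P=cloud("wrist",d,s)
for c in blobs(blue(im),100):
    r=rect(ray("wrist",c,.13,s));print(" clip",c.mean(0),r,np.nanmedian(P[...,2][c[:,1],c[:,0]]))
im2,d=viewer.read_camera("top")
for c in blobs(blue(im2),60):
    r=rect(ray("top",c,.009))
    if r[2]<90: print(" clip",c.mean(0),r)
E
```

```text
t 21.85 pos [ 487.6 -157.1  206.2] yaw 1.3 w 19.3 | move [-0.03 -0.    4.01] turn [-0.   -0.    0.05]
 clip [317.75       299.29220779] [ 486.9 -158.    63.7   21.8  -88.4] 0.1340341292976403
 clip [319.89705882 140.49509804] [486.1 -84.8  33.1  11.4 -89.3] 0.013814349433111384
 clip [177.24528302 236.56603774] [427.  369.3  61.6  19.7  88.9]
```

Request:
{"api": "jog_arm", "payload": {
  "increments": [
    [[-0.02, 0, 0.9, 0, 0, 0.05, -0.7], [0, 0, 0.9, 0, 0, 0, -0.7], [0, 0, 0.9, 0, 0, 0, -0.7], [0, 0, 0.7, 0, 0, 0, -0.7], [0, 0, 0.4, 0, 0, 0, -0.7]]
  ]
}}

```text
time: 22.37
tool_pos: [0.4861, -0.1573, 0.0897]
tcp_rot: [-2.208, -2.229, 0.003]
wrist_force: [0.9, -0.6, -0.4]
width: 0.232
grip_force: 39.2
```

Request:
{"api": "jog_arm", "payload": {
  "increments": [
    [[0, 0, 0.15, 0, 0, 0, -0.7], [0, 0, 0, 0, 0, 0, -0.7], [0, 0, 0, 0, 0, 0, -0.5], [0, 0, 0, 0, 0, 0, -0.4], [0, 0, 0, 0, 0, 0, -0.4]]
  ]
}}

```text
time: 22.78
tool_pos: [0.4892, -0.1587, 0.0894]
tcp_rot: [2.207, 2.232, 0.002]
wrist_force: [-0.3, -1.0, -0.4]
width: 0.296
grip_force: 0.0
```

Request:
{"api": "jog_arm", "payload": {
  "increments": [
    [[0, 0, 0, 0, 0, 0, -0.38], [0, 0, -0.3, 0, 0, 0, -0.38], [0, 0, -0.7, 0, 0, 0, -0.38], [0, 0, -1, 0, 0, 0, -0.3], [0, 0, -1, 0, 0, 0, 0]]
  ]
}}

```text
time: 23.2
tool_pos: [0.4872, -0.158, 0.1789]
tcp_rot: [-2.207, -2.233, 0.001]
wrist_force: [0.2, -0.3, -0.4]
width: 0.475
grip_force: 0.0
```

Request:
{"api": "jog_arm", "payload": {
  "increments": [
    [[0, 0, -1, 0, 0, 0, 1], [0, 0, 0, 0, 0, 0, 1], [0, 0, 0, 0, 0, 0, 1], [0, 0, 0, 0, 0, 0, 1], [0, 0, 0, 0, 0, 0, 1]]
  ]
}}

```text
time: 23.62
tool_pos: [0.487, -0.1579, 0.2068]
tcp_rot: [-2.207, -2.233, 0.001]
wrist_force: [-0.3, 0.0, -0.7]
width: 1.002
grip_force: 0.0
```

```bash
python3 - <<'E'
from h import *
go(427.6,370.3,200,1)
s=read_state();im,d=viewer.read_camera("wrist");cv2.imwrite("pics/w6.png",im);P=cloud("wrist",d,s)
for c in blobs(blue(im),100):
    r=rect(ray("wrist",c,.013,s));print(" clip",c.mean(0),r,np.nanmedian(P[...,2][c[:,1],c[:,0]]))
im2,d=viewer.read_camera("top")
for c in blobs(blue(im2),60):
    r=rect(ray("top",c,.009))
    if r[2]<90: print(" clip",c.mean(0),r)
E
```

```text
t 23.6167 pos [ 487.  -157.9  206.8] yaw 0.7 w 85.2 | move [17.63 -1.77  0.25] turn [-0.02 -0.01 -0.06]
 clip [321.14689266 237.77966102] [ 488.7 -158.5   60.5   20.   -89.7] 0.013621513039753952
 clip [320.1039604 139.5049505] [486.6 -82.2  59.7  19.8 -88.7] 0.013803670471706525
 clip [177.24528302 236.56603774] [427.  369.3  61.6  19.7  88.9]
```

Request:
{"api": "jog_arm", "payload": {
  "increments": [
    [[0.88, -0.09, 0, 0, 0, 0, 1], [0.88, -0.09, 0, 0, 0, 0, 1], [0.88, -0.09, 0, 0, 0, 0, 1], [0.88, -0.09, 0, 0, 0, 0, 1], [0.88, -0.09, 0, 0, 0, 0, 1]]
  ]
}}

```text
time: 24.13
tool_pos: [0.4718, -0.0253, 0.2065]
tcp_rot: [-2.208, -2.232, 0.003]
wrist_force: [0.3, 0.8, -0.5]
width: 1.002
grip_force: 0.0
```

Request:
{"api": "jog_arm", "payload": {
  "increments": [
    [[0.88, -0.09, 0, 0, 0, 0, 1], [0.88, -0.09, 0, 0, 0, 0, 1], [0.88, -0.09, 0, 0, 0, 0, 1], [0.88, -0.09, 0, 0, 0, 0, 1], [0.88, -0.09, 0, 0, 0, 0, 1]]
  ]
}}

```text
time: 24.55
tool_pos: [0.4568, 0.1065, 0.2067]
tcp_rot: [-2.208, -2.233, 0.003]
wrist_force: [0.6, 0.1, -0.8]
width: 0.999
grip_force: 0.0
```

Request:
{"api": "jog_arm", "payload": {
  "increments": [
    [[0.88, -0.09, 0, 0, 0, 0, 1], [0.88, -0.09, 0, 0, 0, 0, 1], [0.88, -0.09, 0, 0, 0, 0, 1], [0.88, -0.09, 0, 0, 0, 0, 1], [0.88, -0.09, 0, 0, 0, 0, 1]]
  ]
}}

```text
time: 24.97
tool_pos: [0.4418, 0.2383, 0.2065]
tcp_rot: [-2.208, -2.234, 0.004]
wrist_force: [1.0, -0.3, 0.5]
width: 0.999
grip_force: 0.0
```

Request:
{"api": "jog_arm", "payload": {
  "increments": [
    [[0.88, -0.09, 0, 0, 0, 0, 1], [0.88, -0.09, 0, 0, 0, 0, 1], [0.88, -0.09, 0.5, 0, 0, 0, 1], [0.88, -0.09, 0.5, 0, 0, 0, 1], [0.88, -0.09, 0.5, 0, 0, 0, 1]]
  ]
}}

```text
time: 25.38
tool_pos: [0.427, 0.3701, 0.1613]
tcp_rot: [-2.208, -2.235, 0.002]
wrist_force: [0.5, 0.3, -0.2]
width: 1.001
grip_force: 0.0
```

Request:
{"api": "jog_arm", "payload": {
  "increments": [
    [[0, 0, 0, 0, 0, 0, 1], [0, 0, 0, 0, 0, 0, 1], [0, 0, 0, 0, 0, 0, 1], [0, 0, 0, 0, 0, 0, 1], [0, 0, 0, 0, 0, 0, 1]]
  ]
}}

```text
time: 25.8
tool_pos: [0.4283, 0.3683, 0.1635]
tcp_rot: [2.209, 2.233, 0.001]
wrist_force: [-0.7, -0.1, -1.1]
width: 1.0
grip_force: 0.0
```

```bash
python3 - <<'E'
from h import *
go(427.6,370.3,76,0.5)
s=read_state();im,d=viewer.read_camera("wrist");cv2.imwrite("pics/w7.png",im)
for c in blobs(blue(im),100):
    r=rect(ray("wrist",c,.009,s))
    if r[2]<90: print(" clip",c.mean(0),r)
E
```

```text
t 25.8 pos [428.3 368.3 163.5] yaw 0.6 w 85.0 | move [ 0.07 -0.02  2.92] turn [ 0.01 -0.    0.02]
 clip [317.38571429 246.05714286] [427.4 371.5  61.6  21.9 -89.5]
```

Request:
{"api": "jog_arm", "payload": {
  "increments": [
    [[0.07, -0.02, 0.7, 0, 0, 0, 1], [0, 0, 0.7, 0, 0, 0, 1], [0, 0, 0.6, 0, 0, 0, 1], [0, 0, 0.5, 0, 0, 0, 1], [0, 0, 0.4, 0, 0, 0, 1]]
  ],
  "force": 40
}}

```text
time: 26.27
tool_pos: [0.4272, 0.3703, 0.0752]
tcp_rot: [-2.21, -2.233, 0.001]
wrist_force: [0.2, 0.2, 0.4]
width: 0.995
grip_force: 0.0
```

Request:
{"api": "jog_arm", "payload": {
  "increments": [
    [[0, 0, 0, 0, 0, 0, 0.5], [0, 0, 0, 0, 0, 0, 0], [0, 0, 0, 0, 0, 0, -0.4], [0, 0, 0, 0, 0, 0, -0.7], [0, 0, 0, 0, 0, 0, -0.7]]
  ]
}}

```text
time: 26.68
tool_pos: [0.4279, 0.3718, 0.0772]
tcp_rot: [2.208, 2.234, 0.004]
wrist_force: [-0.1, 0.9, 0.6]
width: 0.297
grip_force: 0.0
```

Request:
{"api": "jog_arm", "payload": {
  "increments": [
    [[0, 0, 0, 0, 0, 0, -0.7], [0, 0, 0, 0, 0, 0, -0.7], [0, 0, 0, 0, 0, 0, -0.7], [0, 0, 0, 0, 0, 0, -0.7], [0, 0, 0, 0, 0, 0, -0.7]]
  ]
}}

```text
time: 27.1
tool_pos: [0.428, 0.3719, 0.0773]
tcp_rot: [2.208, 2.234, 0.004]
wrist_force: [-0.0, -0.6, 6.2]
width: 0.235
grip_force: 39.8
```

Request:
{"api": "jog_arm", "payload": {
  "increments": [
    [[0, 0, -0.4, 0, 0, 0, -0.7], [0, 0, -0.8, 0, 0, 0, -0.7], [0, 0, -1, 0, 0, 0, -0.7], [0, 0, -1, 0, 0, 0, -0.7], [0, 0, -1, 0, 0, 0, -0.7]]
  ]
}}

```text
time: 27.52
tool_pos: [0.4266, 0.3708, 0.2034]
tcp_rot: [-2.208, -2.234, 0.002]
wrist_force: [0.7, 0.5, 0.8]
width: 0.243
grip_force: 39.2
```

```bash
python3 - <<'E'
from h import *
go(436.4,-82.4,200,1)
E
```

```text
t 27.5167 pos [426.6 370.8 203.4] yaw 0.7 w 20.7 | move [-15.11   0.15   0.12] turn [-0.01  0.01 -0.05]
```

Request:
{"api": "jog_arm", "payload": {
  "increments": [
    [[-0.5, 0, 0, 0, 0, 0, -0.7], [-0.85, 0, 0, 0, 0, 0, -0.7], [-0.85, 0, 0, 0, 0, 0, -0.7], [-0.85, 0, 0, 0, 0, 0, -0.7], [-0.85, 0, 0, 0, 0, 0, -0.7]]
  ]
}}

```text
time: 27.93
tool_pos: [0.4279, 0.2529, 0.202]
tcp_rot: [-2.208, -2.235, 0.001]
wrist_force: [0.7, 0.1, 0.4]
width: 0.243
grip_force: 39.2
```

Request:
{"api": "jog_arm", "payload": {
  "increments": [
    [[-0.85, 0, 0, 0, 0, 0, -0.7], [-0.85, 0, 0, 0, 0, 0, -0.7], [-0.85, 0, 0, 0, 0, 0, -0.7], [-0.85, 0, 0, 0, 0, 0, -0.7], [-0.85, 0, 0, 0, 0, 0, -0.7]]
  ]
}}

```text
time: 28.35
tool_pos: [0.4293, 0.1253, 0.2019]
tcp_rot: [-2.208, -2.235, 0.0]
wrist_force: [0.1, 0.1, -0.1]
width: 0.242
grip_force: 39.2
```

Request:
{"api": "jog_arm", "payload": {
  "increments": [
    [[-0.85, 0.05, 0, 0, 0, 0, -0.7], [-0.85, 0.05, 0, 0, 0, 0, -0.7], [-0.85, 0.05, 0, 0, 0, 0, -0.7], [-0.85, 0, 0, 0, 0, 0, -0.7], [-0.85, 0, 0, 0, 0, 0, -0.7]]
  ]
}}

```text
time: 28.77
tool_pos: [0.4353, -0.002, 0.202]
tcp_rot: [-2.208, -2.234, 0.0]
wrist_force: [0.3, 0.1, -0.6]
width: 0.242
grip_force: 39.2
```

Request:
{"api": "jog_arm", "payload": {
  "increments": [
    [[-0.85, 0, 0, 0, 0, 0, -0.7], [-0.85, 0, 0, 0, 0, 0, -0.7], [-0.7, 0, 0, 0, 0, 0, -0.7], [-0.3, 0, 0, 0, 0, 0, -0.7], [0, 0, 0, 0, 0, 0, -0.7]]
  ]
}}

```text
time: 29.18
tool_pos: [0.4366, -0.0832, 0.202]
tcp_rot: [2.211, 2.231, -0.0]
wrist_force: [0.9, 1.1, -0.1]
width: 0.243
grip_force: 39.2
```

```bash
python3 - <<'E'
from h import *
s=read_state();go(436.4,-82.4,82,1)
im,d=viewer.read_camera("wrist");P=cloud("wrist",d,s)
for c in blobs(blue(im),100):
    print(" clip",c.mean(0),rect(ray("wrist",c,.13,s)),rect(ray("wrist",c,.015,s)),np.nanmedian(P[...,2][c[:,1],c[:,0]]))
im2,d=viewer.read_camera("top")
for c in blobs(blue(im2),60):
    r=rect(ray("top",c,.009))
    if r[2]<90: print(" clip",c.mean(0),r)
E
```

```text
t 29.1833 pos [436.6 -83.2 202. ] yaw 0.5 w 20.7 | move [ 0.03 -0.01  4.  ] turn [-0.    0.   -0.08]
 clip [382.42222222 305.56666667] [466.9 -83.6  20.3   9.3 -62.2] [ 492.5 -140.2   36.8   16.9  -62.2] 0.013818825415103986
 clip [317.87220447 303.8913738 ] [436.  -84.7  64.4  21.9 -89.6] [ 436.5 -142.2  116.7   39.8  -89.6] 0.1341572618030786
 clip [381.        236.8121547] [463.1 -51.   32.5  11.7 -89.4] [485.6 -81.   58.9  21.2 -89.4] 0.013431757929303623
 clip [78.01204819 29.13855422] [346.2  28.2  24.9   7.5 -61.5] [273.7  62.6  45.2  13.5 -61.5] 0.012119693592524378
```

Request:
{"api": "jog_arm", "payload": {
  "increments": [
    [[0.03, 0, 0.9, 0, 0, -0.05, -0.7], [0, 0, 0.9, 0, 0, 0, -0.7], [0, 0, 0.9, 0, 0, 0, -0.7], [0, 0, 0.7, 0, 0, 0, -0.7], [0, 0, 0.4, 0, 0, 0, -0.7]]
  ]
}}

```text
time: 29.7
tool_pos: [0.435, -0.0789, 0.0853]
tcp_rot: [-2.198, -2.239, 0.003]
wrist_force: [-0.4, 0.1, -0.1]
width: 0.241
grip_force: 39.2
```

Request:
{"api": "jog_arm", "payload": {
  "increments": [
    [[0, 0, 0.15, 0, 0, 0, -0.7], [0, 0, 0, 0, 0, 0, -0.7], [0, 0, 0, 0, 0, 0, -0.5], [0, 0, 0, 0, 0, 0, -0.4], [0, 0, 0, 0, 0, 0, -0.4]]
  ]
}}

```text
time: 30.12
tool_pos: [0.4377, -0.0806, 0.0842]
tcp_rot: [2.201, 2.24, 0.002]
wrist_force: [0.0, -0.2, 0.7]
width: 0.302
grip_force: 0.0
```

Request:
{"api": "jog_arm", "payload": {
  "increments": [
    [[0, 0, 0, 0, 0, 0, -0.38], [0, 0, -0.3, 0, 0, 0, -0.38], [0, 0, -0.7, 0, 0, 0, -0.38], [0, 0, -1, 0, 0, 0, -0.3], [0, 0, -1, 0, 0, 0, 0]]
  ]
}}

```text
time: 30.53
tool_pos: [0.4361, -0.0807, 0.1744]
tcp_rot: [-2.202, -2.239, 0.002]
wrist_force: [0.6, -0.6, 0.0]
width: 0.477
grip_force: 0.0
```

Request:
{"api": "jog_arm", "payload": {
  "increments": [
    [[0, 0, -1, 0, 0, 0, 1], [0, 0, -1, 0, 0, 0, 1], [0, 0, -1, 0, 0, 0, 1], [0, 0, -0.5, 0, 0, 0, 1], [0, 0, 0, 0, 0, 0, 1]]
  ]
}}

```text
time: 30.95
tool_pos: [0.4393, -0.0814, 0.2842]
tcp_rot: [2.197, 2.234, 0.008]
wrist_force: [0.4, 0.3, 0.3]
width: 1.004
grip_force: 0.0
```

```bash
python3 - <<'E'
from h import *
s=read_state();go(436.4,-30,300,1)
im,d=viewer.read_camera("wrist");cv2.imwrite("pics/w8.png",im);P=cloud("wrist",d,s)
for c in blobs(blue(im),100):
    print(" clip",c.mean(0),rect(ray("wrist",c,.013,s)),np.nanmedian(P[...,2][c[:,1],c[:,0]]))
im2,d=viewer.read_camera("top")
for c in blobs(blue(im2),60):
    r=rect(ray("top",c,.009))
    if r[2]<90: print(" clip",c.mean(0),r)
m=(P[...,2]>.06)&(P[...,2]<.085)&(P[...,0]>.40)&(P[...,0]<.53)&(P[...,1]>.09)&(P[...,1]<.18)&(im.max(2)<170)
for c in blobs(m,30): print("thumb",rect(ray("wrist",c,.068,s)),np.nanmedian(P[...,2][c[:,1],c[:,0]]))
E
```

```text
t 30.95 pos [439.3 -81.4 284.2] yaw 1.0 w 85.4 | move [ 1.72 -0.06 -0.53] turn [ 0.09  0.02 -0.01]
 clip [359.2890625 286.9921875] [ 487.9 -158.1   61.6   20.5  -89.4] 0.013535999771498913
 clip [361.2173913  218.55072464] [486.1 -81.6  60.1  20.5 -89.3] 0.01373219021406294
 clip [313.74100719 216.28776978] [436.7 -80.2  59.8  20.  -89.2] 0.013867903258566294
 clip [134.48305085  59.34745763] [272.4  63.4  45.9  13.8 -62.7] 0.01175299511241587
```

View pics/w8.png

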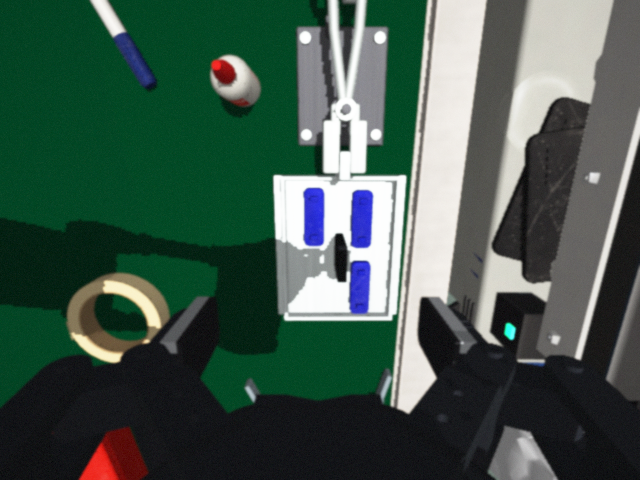

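All three clips lie flat in the tray at (314,216), (361,218) and (360,287), with the jaws shut on the fin at (345,150). Next I check for a fourth clip and head for the thumb rest.

Request:
{"api": "jog_arm", "payload": {
  "increments": [
    [[0.9, 0.15, 0, 0, 0, 0, 0.5], [0.9, 0.15, 0, 0, 0, 0, 0], [0.9, 0.15, 0, 0, 0, 0, -0.5], [0.9, 0.15, 0, 0, 0, 0, -1], [0.9, 0.15, 0, 0, 0, 0, -1]]
  ]
}}

```text
time: 31.47
tool_pos: [0.4558, 0.0556, 0.2762]
tcp_rot: [-2.201, -2.238, 0.004]
wrist_force: [0.2, 0.1, -0.2]
width: 0.293
grip_force: 0.0
```

Request:
{"api": "jog_arm", "payload": {
  "increments": [
    [[0.9, 0.15, 0, 0, 0, 0, -1], [0.9, 0.15, 0, 0, 0, 0, -1], [0.9, 0.15, 0, 0, 0, 0, -1], [0.06, 0.03, 0, 0, 0, 0, -1], [0, 0, 0, 0, 0, 0, -1]]
  ]
}}

```text
time: 31.88
tool_pos: [0.4691, 0.1385, 0.2763]
tcp_rot: [-2.198, -2.242, 0.005]
wrist_force: [-0.3, -0.4, 0.2]
width: 0.001
grip_force: 0.0
```

```bash
python3 - <<'E'
from h import *
s=read_state();go(472.3,137,160,1)
im,d=viewer.read_camera("wrist");cv2.imwrite("pics/w9.png",im);P=cloud("wrist",d,s)
m=(P[...,2]>.06)&(P[...,2]<.085)&(P[...,0]>.40)&(P[...,0]<.53)&(P[...,1]>.09)&(P[...,1]<.18)&(im.max(2)<170)
for c in blobs(m,30): print("thumb",rect(ray("wrist",c,.068,s)),np.nanmedian(P[...,2][c[:,1],c[:,0]]))
im2,d=viewer.read_camera("top");cv2.imwrite("pics/t9.png",im2)
cv2.imwrite("pics/both.png",np.vstack([im2[190:430,60:560],cv2.resize(im,None,fx=.75,fy=.75)[:340,:500]]))
E
```

```text
t 31.8833 pos [469.1 138.5 276.3] yaw 1.1 w 0.1 | move [-0.05  0.12  3.88] turn [-0.04  0.01  0.02]
thumb [472.5 138.4  27.3  14.7 -88.9] 0.06702741937030665Traceback (most recent call last):
  File "<stdin>", line 7, in <module>
    return _nx.concatenate(arrs, 0, dtype=dtype, casting=casting)
           ~~~~~~~~~~~~~~~^^^^^^^^^^^^^^^^^^^^^^^^^^^^^^^^^^^^^^^
ValueError: all the input array dimensions except for the concatenation axis must match exactly, but along dimension 1, the array at index 0 has size 500 and the array at index 1 has size 480
```

View pics/t9.png

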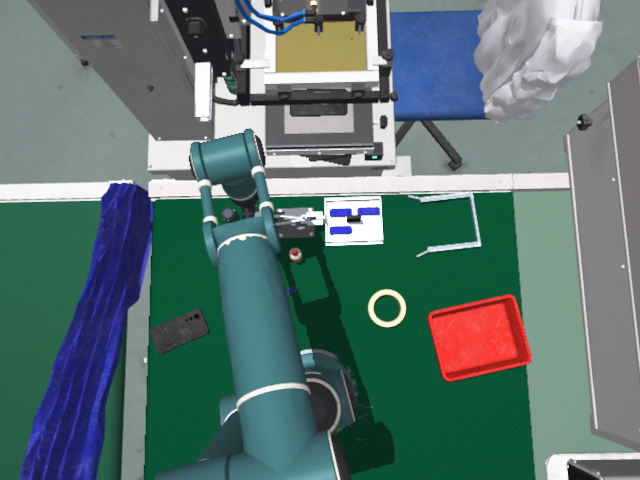

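Request:
{"api": "jog_arm", "payload": {
  "increments": [
    [[-0.02, 0.11, 0.8, 0, 0, 0, -1], [0, 0, 0.9, 0, 0, 0, -1], [0, 0, 0.9, 0, 0, 0, -1], [0, 0, 0.7, 0, 0, 0, -1], [0, 0, 0.5, 0, 0, 0, -1]]
  ]
}}

```text
time: 32.4
tool_pos: [0.4716, 0.1351, 0.1615]
tcp_rot: [-2.203, -2.237, 0.006]
wrist_force: [-0.1, -0.8, 0.2]
width: 0.001
grip_force: 0.0
```

Request:
{"api": "jog_arm", "payload": {
  "increments": [
    [[0, 0, 0, 0, 0, 0, -1], [0, 0, 0, 0, 0, 0, -1], [0, 0, 0, 0, 0, 0, -1], [0, 0, 0, 0, 0, 0, -1], [0, 0, 0, 0, 0, 0, -1]]
  ]
}}

```text
time: 32.82
tool_pos: [0.4745, 0.137, 0.1659]
tcp_rot: [2.202, 2.239, 0.004]
wrist_force: [0.2, -0.6, -0.1]
width: -0.0
grip_force: 0.0
```

```bash
python3 -c "
from h import *
go(472.5,137,134,1)"
```

```text
t 32.8167 pos [474.5 137.  165.9] yaw 1.0 w -0.0 | move [ 0.   -0.07  1.06] turn [ 0.03 -0.01 -0.01]
```

The top view shows the three clips in the tray at (341,213), (369,211) and (341,230), and no fourth clip on the belt.

Request:
{"api": "jog_arm", "payload": {
  "increments": [
    [[0, -0.05, 0.25, 0, 0, 0, -1], [0, 0, 0.25, 0, 0, 0, -1], [0, 0, 0.2, 0, 0, 0, -1], [0, 0, 0.1, 0, 0, 0, -1], [0, 0, 0.1, 0, 0, 0, -1]]
  ]
}}

```text
time: 33.23
tool_pos: [0.4716, 0.137, 0.1366]
tcp_rot: [-2.202, -2.24, 0.001]
wrist_force: [0.0, 0.4, 0.9]
width: 0.004
grip_force: 0.0
```

Request:
{"api": "jog_arm", "payload": {
  "increments": [
    [[0, 0, 0.05, 0, 0, 0, -1], [0, 0, 0.05, 0, 0, 0, -1], [0, 0, 0.05, 0, 0, 0, -1], [0, 0, 0, 0, 0, 0, -1], [0, 0, 0, 0, 0, 0, -1]]
  ]
}}

```text
time: 33.65
tool_pos: [0.4721, 0.1371, 0.1331]
tcp_rot: [2.202, 2.24, 0.0]
wrist_force: [-0.7, 0.4, 1.1]
width: 0.003
grip_force: 0.7
```

```bash
python3 - <<'E'
from h import *
s=read_state();go(472.5,137,134,1);print(s["wrist_force"])
im,d=viewer.read_camera("wrist");cv2.imwrite("pics/w10.png",im)
E
```

```text
t 33.65 pos [472.1 137.1 133.1] yaw 1.0 w 0.2 | move [-0.    0.01 -0.03] turn [ 0. -0. -0.]
[-0.66070836  0.43971566  1.14846644]
```

Request:
{"api": "jog_arm", "payload": {
  "increments": [
    [[0, 0, 0.05, 0, 0, 0, -1], [0, 0, 0.05, 0, 0, 0, -1], [0, 0, 0, 0, 0, 0, -1], [0, 0, 0, 0, 0, 0, -1], [0, 0, 0, 0, 0, 0, -1]]
  ]
}}

```text
time: 34.12
tool_pos: [0.4723, 0.1371, 0.1302]
tcp_rot: [2.202, 2.24, 0.001]
wrist_force: [0.5, 1.5, 2.6]
width: -0.002
grip_force: 1.5
```

```bash
python3 - <<'E'
from h import *
s=read_state();go(472.5,137,134,1);print(s["wrist_force"],s["torque"])
im,d=viewer.read_camera("wrist");cv2.imwrite("pics/w10.png",im[60:420,140:500])
E
```

```text
t 34.1167 pos [472.3 137.1 130.2] yaw 1.0 w -0.2 | move [-0.    0.01 -0.13] turn [ 0.01 -0.   -0.  ]
[0.49112186 1.477593   2.59590617] [ 0.17630212 -0.03652546 -0.02840637]
```

View pics/w10.png

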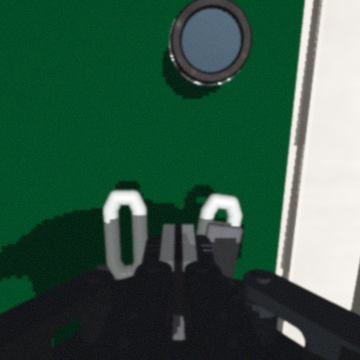

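The crop shows the loops spread: fixed loop at u 103–147, moving loop at u 198–245. That ratio matches the open state, so the ratchet has let go. I rise slowly and check the angle.

Request:
{"api": "jog_arm", "payload": {
  "increments": [
    [[0, 0.1, 0, 0, 0, 0, -1], [0, 0.1, 0, 0, 0, 0, -1], [0, 0, -0.1, 0, 0, 0, -1], [0, 0, -0.1, 0, 0, 0, -1], [0, 0, -0.1, 0, 0, 0, -1]]
  ]
}}

```text
time: 34.58
tool_pos: [0.4766, 0.1368, 0.138]
tcp_rot: [-2.201, -2.239, 0.004]
wrist_force: [-3.0, -0.6, -0.7]
width: 0.001
grip_force: 1.7
```

Request:
{"api": "jog_arm", "payload": {
  "increments": [
    [[0, 0, -0.2, 0, 0, 0, -1], [0, 0, -0.3, 0, 0, 0, -1], [0, 0, -0.8, 0, 0, 0, -1], [0, 0, -1, 0, 0, 0, -1], [0, 0, -1, 0, 0, 0, -1]]
  ]
}}

```text
time: 35.0
tool_pos: [0.4785, 0.1371, 0.2399]
tcp_rot: [2.202, 2.239, 0.002]
wrist_force: [-0.1, -0.1, 0.0]
width: -0.001
grip_force: 0.0
```

Request:
{"api": "jog_arm", "payload": {
  "increments": [
    [[-0.6, 0, -0.5, 0, 0, 0, 0], [-0.6, 0, -0.5, 0, 0, 0, 1], [0, 0, 0, 0, 0, 0, 1], [0, 0, 0, 0, 0, 0, 1], [0, 0, 0, 0, 0, 0, 1]]
  ]
}}

```text
time: 35.42
tool_pos: [0.4788, 0.1013, 0.2682]
tcp_rot: [2.203, 2.239, 0.002]
wrist_force: [-0.9, -0.4, -0.9]
width: 0.708
grip_force: 0.0
```

```bash
python3 - <<'E'
from h import *
s=read_state();go(462,-120,200,1)
im,d=viewer.read_camera("wrist");cv2.imwrite("pics/w11.png",im);P=cloud("wrist",d,s)
m=(P[...,2]>.06)&(P[...,2]<.085)&(P[...,0]>.40)&(P[...,0]<.53)&(P[...,1]>.09)&(P[...,1]<.18)&(im.max(2)<170)
for c in blobs(m,30): print("thumb",rect(ray("wrist",c,.068,s)),np.nanmedian(P[...,2][c[:,1],c[:,0]]))
E
```

```text
t 35.4167 pos [478.8 101.3 268.2] yaw 0.9 w 60.2 | move [-7.37 -0.68  2.27] turn [ 0.01 -0.01 -0.01]
thumb [490.1 135.1  27.8  15.9  82.3] 0.06691360271002733
```

Request:
{"api": "jog_arm", "payload": {
  "increments": [
    [[-0.85, -0.06, 0, 0, 0, 0, 1], [-0.85, -0.06, 0, 0, 0, 0, 1], [-0.85, -0.06, 0, 0, 0, 0, 1], [-0.85, -0.06, 0, 0, 0, 0, 1], [-0.85, -0.06, 0, 0, 0, 0, 1]]
  ]
}}

```text
time: 35.88
tool_pos: [0.4711, -0.0268, 0.2665]
tcp_rot: [-2.2, -2.241, 0.002]
wrist_force: [1.5, -0.7, -0.2]
width: 1.003
grip_force: 0.0
```

Request:
{"api": "jog_arm", "payload": {
  "increments": [
    [[-0.85, -0.06, 0, 0, 0, 0, 1], [-0.85, -0.06, 0, 0, 0, 0, 1], [-0.85, -0.06, 0, 0, 0, 0, 1], [-0.85, -0.06, 0, 0, 0, 0, 1], [-0.85, -0.06, 0, 0, 0, 0, 1]]
  ]
}}

```text
time: 36.3
tool_pos: [0.4644, -0.1546, 0.2665]
tcp_rot: [-2.2, -2.24, 0.001]
wrist_force: [0.3, 0.6, 0.3]
width: 0.999
grip_force: 0.0
```

Request:
{"api": "jog_arm", "payload": {
  "increments": [
    [[-0.85, -0.06, 0, 0, 0, 0, 1], [-0.85, -0.06, 0, 0, 0, 0, 1], [-0.85, -0.06, 0, 0, 0, 0, 1], [-0.85, -0.06, 0, 0, 0, 0, 1], [-0.85, -0.06, 0, 0, 0, 0, 1]]
  ]
}}

```text
time: 36.72
tool_pos: [0.4578, -0.2821, 0.2663]
tcp_rot: [-2.2, -2.239, 0.0]
wrist_force: [-0.4, 0.4, 0.4]
width: 1.001
grip_force: 0.0
```

Request:
{"api": "jog_arm", "payload": {
  "increments": [
    [[-0.85, -0.06, 0, 0, 0, 0, 1], [-0.85, -0.06, 0, 0, 0, 0, 1], [-0.85, -0.06, 0, 0, 0, 0, 1], [0, 0, 0, 0, 0, 0, 1], [0, 0, 0, 0, 0, 0, 1]]
  ]
}}

```text
time: 37.13
tool_pos: [0.4538, -0.3586, 0.2662]
tcp_rot: [-2.202, -2.237, -0.0]
wrist_force: [-0.7, -0.1, -0.1]
width: 1.0
grip_force: 0.0
```

Request:
{"api": "jog_arm", "payload": {
  "increments": [
    [[0, 0, 0, 0, 0, 0, 1], [0, 0, 0, 0, 0, 0, 1], [0, 0, 0, 0, 0, 0, 1], [0, 0, 0, 0, 0, 0, 1], [0, 0, 0, 0, 0, 0, 1]]
  ]
}}

```text
time: 37.55
tool_pos: [0.4542, -0.3576, 0.268]
tcp_rot: [2.201, 2.241, 0.0]
wrist_force: [0.1, 0.5, 0.5]
width: 0.999
grip_force: 0.0
```

```bash
python3 - <<'E'
from h import *
s=read_state();go(462,-120,200,1)
im,d=viewer.read_camera("wrist");cv2.imwrite("pics/w12.png",im);np.savez("w12.npz",d=d,p=s["tool_pos"],r=s["tcp_rot"])
E
```

```text
t 37.55 pos [ 454.2 -357.6  268. ] yaw 1.0 w 84.9 | move [7.91 0.4  2.27] turn [0.   0.   0.01]
```

View pics/w12.png

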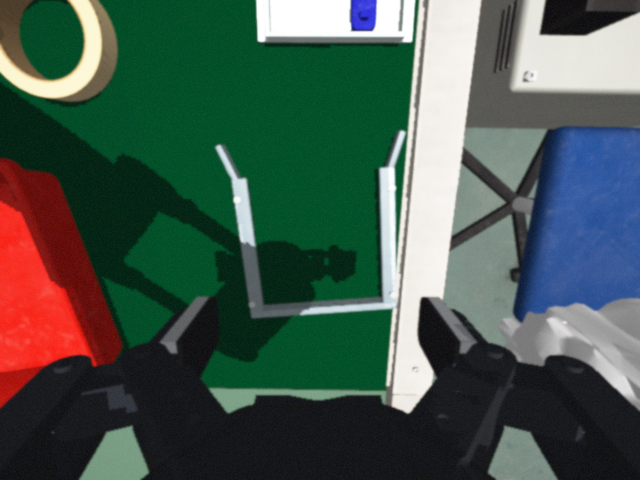

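The dock's left rail runs from (239,180) to (255,310), the right rail from (386,168) to (391,300), and the stop from (252,311) to (396,303). The tray's front edge is at v≈40. I fit the inner edges.

```bash
python3 - <<'E'
from h import *
z=np.load("w12.npz");s=dict(tool_pos=z["p"],tcp_rot=z["r"]);im=cv2.imread("pics/w12.png");P=cloud("wrist",z["d"],s)
h=cv2.cvtColor(im,cv2.COLOR_BGR2HSV)
m=(h[...,1]<90)&(h[...,2]>110)&(P[...,2]>.011)
def edge(us,vs):  # row-wise extents of mask in window
    out=[]
    for v in range(*vs):
        u=np.where(m[v,us[0]:us[1]])[0]+us[0]
        if 5<len(u)<25: out.append((v,u.min()-.5,u.max()+.5))
    return np.array(out)
def fit(uv,n):
    q=ray("wrist",uv,.016,s)*1000
    vx,vy,x0,y0=cv2.fitLine(q.astype(np.float32),cv2.DIST_HUBER,0,.01,.01).ravel()
    if abs(vy)>abs(vx):
        k=vx/vy;print(n,"x at y-385: %.1f"%(x0+k*(-385-y0)),"slope deg %.2f"%np.degrees(np.arctan(-k)),len(q));return k,x0-k*y0
    k=vy/vx;print(n,"y at x455: %.1f"%(y0+k*(455-x0)),"slope deg %.2f"%np.degrees(np.arctan(k)),len(q))
for us,vs,n in(((225,275),(188,298),"near"),((372,402),(175,292),"far")):
    e=edge(us,vs);fit(e[:,[1,0]],n+" left");fit(e[:,[2,0]],n+" right")
S=[]
for u in range(275,375):
    v=np.where(m[290:330,u])[0]+290
    if len(v): S.append((u,v.min()-.5,v.max()+.5))
S=np.array(S);fit(S[:,[0,1]],"stop inner");fit(S[:,[0,2]],"stop outer")
t=np.array([(u,np.where((im[20:60,u].min(1)>150))[0].max()+20.5) for u in range(270,400)])
for zz in(.004,.018):
    q=ray("wrist",t,zz,s)*1000;k=np.polyfit(q[:,0],q[:,1],1);print("tray front",zz,np.polyval(k,462),np.degrees(np.arctan(k[0])))
d=cv2.cvtColor(cv2.imread("pics/t9.png"),cv2.COLOR_BGR2HSV)
E
```

```text
near left x at y-385: 377.1 slope deg 5.98 58
near right x at y-385: 391.4 slope deg 5.25 58
far left x at y-385: 517.0 slope deg 5.23 117
far right x at y-385: 531.3 slope deg 5.32 117
stop inner y at x455: -446.3 slope deg 5.94 76
stop outer y at x455: -455.2 slope deg 5.41 76
tray front 0.004 -192.32167316146976 0.9754929072298039
tray front 0.018 -196.35484800238953 0.9754929072297908
```

Request:
{"api": "jog_arm", "payload": {
  "increments": [
    [[0.85, 0.04, 0, 0, 0, 0, 1], [0.85, 0.04, 0, 0, 0, 0, 1], [0.85, 0.04, 0, 0, 0, 0, 1], [0.85, 0.04, 0, 0, 0, 0, 1], [0.85, 0.04, 0, 0, 0, 0, 1]]
  ]
}}

```text
time: 38.02
tool_pos: [0.4577, -0.2296, 0.2681]
tcp_rot: [2.202, 2.24, 0.0]
wrist_force: [-0.4, 0.6, 0.2]
width: 1.0
grip_force: 0.0
```

Request:
{"api": "jog_arm", "payload": {
  "increments": [
    [[0.85, 0.04, 0.5, 0, 0, 0, 1], [0.85, 0.04, 0.5, 0, 0, 0, 1], [0.85, 0.04, 0.5, 0, 0, 0, 1], [0.85, 0.04, 0.5, 0, 0, 0, 1], [0.29, 0.04, 0.27, 0, 0, 0, 1]]
  ]
}}

```text
time: 38.43
tool_pos: [0.4605, -0.117, 0.1981]
tcp_rot: [-2.198, -2.24, 0.001]
wrist_force: [-1.1, 0.5, -0.7]
width: 1.001
grip_force: 0.0
```

Request:
{"api": "jog_arm", "payload": {
  "increments": [
    [[0, 0, 0, 0, 0, 0, 1], [0, 0, 0, 0, 0, 0, 1], [0, 0, 0, 0, 0, 0, 1], [0, 0, 0, 0, 0, 0, 1], [0, 0, 0, 0, 0, 0, 1]]
  ]
}}

```text
time: 38.85
tool_pos: [0.4627, -0.1212, 0.2009]
tcp_rot: [2.203, 2.237, 0.001]
wrist_force: [-0.9, -0.4, 0.2]
width: 1.005
grip_force: 0.0
```

```bash
python3 - <<'E'
from h import *
s=read_state();go(462,-119,102,1)
im,d=viewer.read_camera("wrist");P=cloud("wrist",d,s);cv2.imwrite("pics/w13.png",im)
m=(im.max(2)<80)&(P[...,2]>.035)&(P[...,2]<.075)&(abs(P[...,0]-.462)<.03)&(abs(P[...,1]+.12)<.05)
for c in blobs(m,20):
    print("grip plate",c.mean(0),rect(ray("wrist",c,.056,s)),np.nanmax(P[...,2][c[:,1],c[:,0]]))
for c in blobs(blue(im),100): print(" clip",c.mean(0),rect(ray("wrist",c,.013,s)))
E
```

```text
t 38.85 pos [ 462.7 -121.2  200.9] yaw 0.9 w 85.5 | move [ 0.08 -0.03  3.3 ] turn [ 0.02  0.01 -0.02]
grip plate [320.35294118 245.99264706] [ 463.9 -114.4   40.2    8.9  -89.2] 0.05562437443904844
 clip [348.74712644 282.49425287] [ 488.2 -158.3   61.2   20.8  -89.4]
 clip [350.38341969 189.30569948] [486.5 -82.1  60.   20.7 -89.2]
 clip [285.6185567  186.09793814] [437.2 -80.6  59.7  20.3 -89.1]
```

Request:
{"api": "jog_arm", "payload": {
  "increments": [
    [[0.1, 0.02, 0.6, 0, 0, 0, 1], [0, 0, 0.8, 0, 0, 0, 1], [0, 0, 0.8, 0, 0, 0, 1], [0, 0, 0.6, 0, 0, 0, 1], [0, 0, 0.4, 0, 0, 0, 1]]
  ],
  "force": 25
}}

```text
time: 39.32
tool_pos: [0.4615, -0.1173, 0.1021]
tcp_rot: [-2.202, -2.238, 0.002]
wrist_force: [0.7, -0.3, 0.5]
width: 0.998
grip_force: 0.0
```

Request:
{"api": "jog_arm", "payload": {
  "increments": [
    [[0, 0, 0, 0, 0, 0, 1], [0, 0, 0, 0, 0, 0, 0.4], [0, 0, 0, 0, 0, 0, 0], [0, 0, 0, 0, 0, 0, -0.5], [0, 0, 0, 0, 0, 0, -0.6]]
  ]
}}

```text
time: 39.73
tool_pos: [0.4635, -0.1174, 0.1051]
tcp_rot: [2.201, 2.238, 0.002]
wrist_force: [-0.1, 0.3, 0.4]
width: 0.457
grip_force: 0.0
```

Request:
{"api": "jog_arm", "payload": {
  "increments": [
    [[0, 0, 0, 0, 0, 0, -0.7], [0, 0, 0, 0, 0, 0, -0.75], [0, 0, 0, 0, 0, 0, -0.8], [0, 0, 0, 0, 0, 0, -0.9], [0, 0, 0, 0, 0, 0, -0.9]]
  ]
}}

```text
time: 40.15
tool_pos: [0.4633, -0.1172, 0.1046]
tcp_rot: [2.201, 2.239, 0.001]
wrist_force: [0.9, 1.2, 6.2]
width: 0.114
grip_force: 25.6
```

Request:
{"api": "jog_arm", "payload": {
  "increments": [
    [[0, 0, 0, 0, 0, 0, -0.9], [0, 0, 0, 0, 0, 0, -0.9], [0, 0, 0, 0, 0, 0, -0.9], [0, 0, 0, 0, 0, 0, -0.9], [0, 0, 0, 0, 0, 0, -0.9]]
  ]
}}

```text
time: 40.57
tool_pos: [0.4633, -0.1172, 0.1046]
tcp_rot: [2.201, 2.239, 0.001]
wrist_force: [0.3, -0.4, 6.2]
width: 0.112
grip_force: 25.6
```

```bash
python3 - <<'E'
from h import *
y=-225;x=454.2+np.tan(np.radians(5.3))*(-385-y)
go(x,y,102,5.3);print(x,y,read_state()["wrist_force"],read_state()["torque"])
E
```

```text
t 40.5667 pos [ 463.3 -117.2  104.6] yaw 1.0 w 9.5 | move [-3.58 -0.86  0.09] turn [ 0.02  0.01 -0.72]
439.357248767259 -225 [ 0.31879978 -0.43577742  6.23376339] [ 0.05263074  0.01118656 -0.00109734]
```

Request:
{"api": "jog_arm", "payload": {
  "increments": [
    [[-0.15, 0, 0, 0, 0, 0, -0.9], [-0.3, 0, 0, 0, 0, 0, -0.9], [-0.3, 0, 0, 0, 0, 0, -0.9], [-0.35, 0, 0, 0, 0, 0, -0.9], [-0.4, 0, 0, 0, 0, 0, -0.9]]
  ]
}}

```text
time: 40.98
tool_pos: [0.4637, -0.161, 0.1046]
tcp_rot: [-2.202, -2.239, -0.003]
wrist_force: [-0.7, 7.2, 9.0]
width: 0.114
grip_force: 26.0
```

Request:
{"api": "jog_arm", "payload": {
  "increments": [
    [[-0.25, -0.18, 0, 0, 0, 0, -0.9], [-0.25, -0.18, 0, 0, 0, 0, -0.9], [-0.25, -0.18, 0, 0, 0, -0.2, -0.9], [-0.25, -0.18, 0, 0, 0, -0.25, -0.9], [-0.2, -0.18, 0, 0, 0, -0.25, -0.9]]
  ]
}}

```text
time: 41.4
tool_pos: [0.438, -0.199, 0.1046]
tcp_rot: [2.117, 2.319, 0.003]
wrist_force: [3.6, 4.3, 7.0]
width: 0.111
grip_force: 25.7
```

Request:
{"api": "jog_arm", "payload": {
  "increments": [
    [[0, 0, 0, 0, 0, 0, -0.9], [0, 0, 0, 0, 0, 0, -0.9], [0, 0, 0, 0, 0, 0, -0.9], [0, 0, 0, 0, 0, 0, -0.9], [0, 0, 0, 0, 0, 0, -0.9]]
  ]
}}

```text
time: 41.82
tool_pos: [0.4374, -0.1997, 0.1046]
tcp_rot: [2.117, 2.319, -0.001]
wrist_force: [-1.4, -2.4, 7.0]
width: 0.112
grip_force: 25.9
```

```bash
python3 - <<'E'
from h import *
s=read_state()
for y in(s["tool_pos"][1]*1000,-300): x=454.2+np.tan(np.radians(5.3))*(-385-y);print(x,y);go(x,y,104.5,5.3)
print(s["wrist_force"])
im,d=viewer.read_camera("wrist");P=cloud("wrist",d,s);cv2.imwrite("pics/w14.png",im)
im,d=viewer.read_camera("top");cv2.imwrite("pics/t14.png",im)
E
```

```text
437.01270248797704 -199.72655851984936
t 41.8167 pos [ 437.4 -199.7  104.6] yaw 5.2 w 9.5 | move [ 0.   -0.01  0.  ] turn [ 0.01  0.02 -0.02]
446.31478840760633 -300
t 41.8167 pos [ 437.4 -199.7  104.6] yaw 5.2 w 9.5 | move [-3.36 -0.01  0.01] turn [ 0.01  0.02 -0.02]
[-1.43611965 -2.40404786  6.95236992]
```

Request:
{"api": "jog_arm", "payload": {
  "increments": [
    [[-0.2, 0, 0, 0, 0, 0, -0.9], [-0.3, 0, 0, 0, 0, 0, -0.9], [-0.3, 0, 0, 0, 0, 0, -0.9], [-0.3, 0, 0, 0, 0, 0, -0.9], [-0.3, 0, 0, 0, 0, 0, -0.9]]
  ]
}}

```text
time: 42.33
tool_pos: [0.4409, -0.2395, 0.1046]
tcp_rot: [-2.118, -2.317, -0.003]
wrist_force: [-0.3, 10.8, 13.7]
width: 0.114
grip_force: 26.7
```

Request:
{"api": "jog_arm", "payload": {
  "increments": [
    [[-0.3, 0, 0, 0, 0, 0, -0.9], [-0.3, 0, 0, 0, 0, 0, -0.9], [-0.3, 0, 0, 0, 0, 0, -0.9], [-0.3, 0, 0, 0, 0, 0, -0.9], [-0.3, 0, 0, 0, 0, 0, -0.9]]
  ]
}}

```text
time: 42.75
tool_pos: [0.4449, -0.2842, 0.1046]
tcp_rot: [-2.118, -2.317, -0.003]
wrist_force: [-1.2, 9.9, 12.7]
width: 0.107
grip_force: 26.7
```

```bash
python3 - <<'E'
from h import *
s=read_state();y=-350;x=454.2+np.tan(np.radians(5.3))*(-385-y);go(x,y,104.5,5.3)
print(s["wrist_force"],s["torque"])
E
```

```text
t 42.75 pos [ 444.9 -284.2  104.6] yaw 5.1 w 9.1 | move [-2.2   0.01 -0.  ] turn [-0.   -0.03 -0.03]
[-1.21238085  9.91505043 12.68023445] [1.30559115 0.06110598 0.02644744]
```

Request:
{"api": "jog_arm", "payload": {
  "increments": [
    [[-0.3, 0, 0, 0, 0, 0, -0.9], [-0.3, 0, 0, 0, 0, 0, -0.9], [-0.3, 0, 0, 0, 0, 0, -0.9], [-0.3, 0, 0, 0, 0, 0, -0.9], [-0.3, 0, 0, 0, 0, 0, -0.9]]
  ]
}}

```text
time: 43.17
tool_pos: [0.4489, -0.3289, 0.1046]
tcp_rot: [-2.117, -2.317, -0.003]
wrist_force: [-0.3, 8.8, 12.9]
width: 0.116
grip_force: 26.7
```

Request:
{"api": "jog_arm", "payload": {
  "increments": [
    [[-0.3, 0, 0, 0, 0, 0, -0.9], [-0.2, 0, 0, 0, 0, 0, -0.9], [-0.15, 0, 0, 0, 0, 0, -0.9], [-0.1, 0, 0, 0, 0, 0, -0.9], [0, 0, 0, 0, 0, 0, -0.9]]
  ]
}}

```text
time: 43.58
tool_pos: [0.451, -0.3519, 0.1046]
tcp_rot: [-2.118, -2.317, -0.002]
wrist_force: [-0.2, 5.8, 11.9]
width: 0.112
grip_force: 26.4
```

Request:
{"api": "jog_arm", "payload": {
  "increments": [
    [[-0.1, 0, 0, 0, 0, 0, -0.9], [-0.1, 0, 0, 0, 0, 0, -0.9], [-0.1, 0, 0, 0, 0, 0, -0.9], [-0.1, 0, 0, 0, 0, 0, -0.9], [0, 0, 0, 0, 0, 0, -0.9]]
  ]
}}

```text
time: 44.0
tool_pos: [0.4521, -0.3636, 0.1047]
tcp_rot: [-2.118, -2.317, -0.002]
wrist_force: [-1.1, 5.7, 12.2]
width: 0.109
grip_force: 26.4
```

```bash
python3 - <<'E'
from h import *
s=read_state();y=-372;x=454.2+np.tan(np.radians(5.3))*(-385-y);go(x,y,104.5,5.3)
print(s["wrist_force"],s["torque"])
E
```

```text
t 44.0 pos [ 452.1 -363.6  104.7] yaw 5.2 w 9.3 | move [-0.28  0.01  0.  ] turn [-0.   -0.02 -0.02]
[-1.1354088   5.72308687 12.15065303] [0.90455782 0.05949144 0.02188107]
```

Now I creep toward the stop, 2 mm per row.

Request:
{"api": "jog_arm", "payload": {
  "increments": [
    [[-0.07, 0, 0, 0, 0, 0, -0.9], [-0.07, 0, 0, 0, 0, 0, -0.9], [-0.07, 0, 0, 0, 0, 0, -0.9], [0, 0, 0, 0, 0, 0, -0.9], [0, 0, 0, 0, 0, 0, -0.9]]
  ]
}}

```text
time: 44.42
tool_pos: [0.4526, -0.3696, 0.1047]
tcp_rot: [-2.118, -2.317, -0.002]
wrist_force: [-1.7, 7.6, 11.5]
width: 0.111
grip_force: 26.5
```

Request:
{"api": "jog_arm", "payload": {
  "increments": [
    [[-0.05, 0, 0, 0, 0, 0, -0.9], [-0.05, 0, 0, 0, 0, 0, -0.9], [0, 0, 0, 0, 0, 0, -0.9], [0, 0, 0, 0, 0, 0, -0.9], [0, 0, 0, 0, 0, 0, -0.9]]
  ]
}}

```text
time: 44.83
tool_pos: [0.4524, -0.3702, 0.1046]
tcp_rot: [-2.115, -2.314, -0.006]
wrist_force: [-0.7, 15.1, 17.1]
width: 0.112
grip_force: 27.3
```

Request:
{"api": "jog_arm", "payload": {
  "increments": [
    [[-0.05, 0, 0, 0, 0, 0, -0.9], [-0.05, 0, 0, 0, 0, 0, -0.9], [0, 0, 0, 0, 0, 0, -0.9], [0, 0, 0, 0, 0, 0, -0.9], [0, 0, 0, 0, 0, 0, -0.9]]
  ]
}}

```text
time: 45.25
tool_pos: [0.4525, -0.371, 0.1043]
tcp_rot: [-2.113, -2.31, -0.01]
wrist_force: [-0.5, 22.7, 20.6]
width: 0.113
grip_force: 28.1
```

Request:
{"api": "jog_arm", "payload": {
  "increments": [
    [[0.05, 0, 0, 0, 0, 0, -0.9], [0.05, 0, 0, 0, 0, 0, -0.9], [0, 0, 0, 0, 0, 0, -0.5], [0, 0, 0, 0, 0, 0, 0], [0, 0, 0, 0, 0, 0, 0.3]]
  ]
}}

```text
time: 45.67
tool_pos: [0.4525, -0.3738, 0.1032]
tcp_rot: [-2.118, -2.319, 0.001]
wrist_force: [0.9, -0.4, -0.0]
width: 0.518
grip_force: 0.0
```

Request:
{"api": "jog_arm", "payload": {
  "increments": [
    [[0, 0, 0, 0, 0, 0, 0.5], [0, 0, -0.5, 0, 0, 0, 0.5], [0, 0, -1, 0, 0, 0, 0.5], [0, 0, -1, 0, 0, 0, 1], [0, 0, -1, 0, 0, 0, 1]]
  ]
}}

```text
time: 46.08
tool_pos: [0.4524, -0.3739, 0.2089]
tcp_rot: [-2.118, -2.317, 0.0]
wrist_force: [0.7, -0.4, 0.9]
width: 0.998
grip_force: 0.0
```

Request:
{"api": "jog_arm", "payload": {
  "increments": [
    [[0, 0, -1, 0, 0, 0, 1], [0, 0, -0.6, 0, 0, 0, 1], [0, 0, 0, 0, 0, 0, 1], [0, 0, 0, 0, 0, 0, 1], [0, 0, 0, 0, 0, 0, 1]]
  ]
}}

```text
time: 46.5
tool_pos: [0.4524, -0.3736, 0.2554]
tcp_rot: [-2.118, -2.318, 0.0]
wrist_force: [-0.5, -0.5, -0.3]
width: 0.996
grip_force: 0.0
```

```bash
python3 - <<'E'
from h import *
s=read_state();go(452.5,-371,104.5,5.3)
im,d=viewer.read_camera("wrist");P=cloud("wrist",d,s);cv2.imwrite("pics/w15.png",im)
m=(im.max(2)<80)&(P[...,2]>.035)&(P[...,2]<.075)&(abs(P[...,0]-.455)<.03)&(abs(P[...,1]+.37)<.05)
for c in blobs(m,20): print("grip plate",c.mean(0),rect(ray("wrist",c,.056,s)))
for c in blobs(blue(im),100): print(" clip",c.mean(0),rect(ray("wrist",c,.015,s)),np.nanmedian(P[...,2][c[:,1],c[:,0]]))
im2,d=viewer.read_camera("top");cv2.imwrite("pics/t15.png",im2)
a=cv2.resize(im2[180:270,240:500],None,fx=2.4,fy=2.4,interpolation=cv2.INTER_CUBIC)
cv2.imwrite("pics/both15.png",np.vstack([a,cv2.resize(im[100:480,:],(a.shape[1],370))]))
E
```

```text
t 46.5 pos [ 452.4 -373.6  255.4] yaw 5.2 w 84.7 | move [0.08 0.02 5.03] turn [-0.01 -0.01 -0.02]
grip plate [317.68224299 228.28971963] [ 450.6 -367.1   39.7    7.5  -84.7]
 clip [342.67123288 262.05479452] [ 479.2 -408.6   60.8   19.5  -84.2] 0.0136301913439974
 clip [343.06289308 183.31446541] [ 470.9 -332.9   58.9   20.1  -84.3] 0.013867953405547528
 clip [289.26415094 181.27672956] [ 421.8 -335.4   58.6   19.9  -84.9] 0.013924156853518554
```

View pics/both15.png

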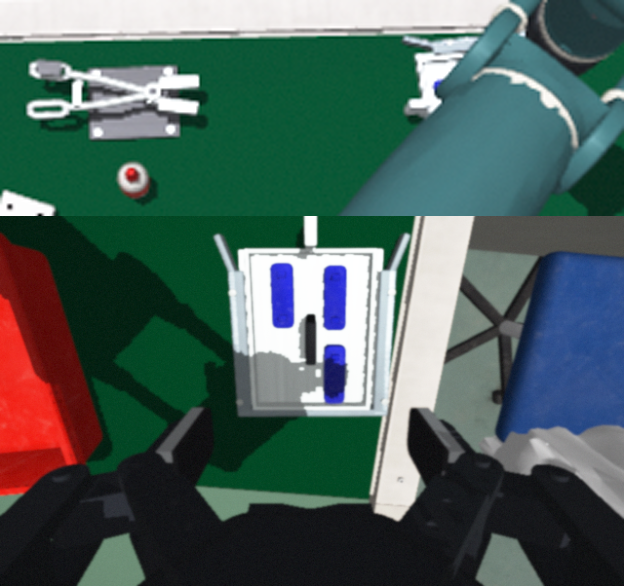

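The clamp is open, and all three clips lie on the tray floor between the dock rails, with the front wall next to the stop. One zoomed crop will show whether a gap remains.

```bash
python3 - <<'E'
from h import *
im=cv2.imread("pics/w15.png");cv2.imwrite("pics/z15.png",cv2.resize(im[270:330,230:410],None,fx=4.4,fy=4.4,interpolation=cv2.INTER_CUBIC))
E
```

```text
(no output)
```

View pics/z15.png

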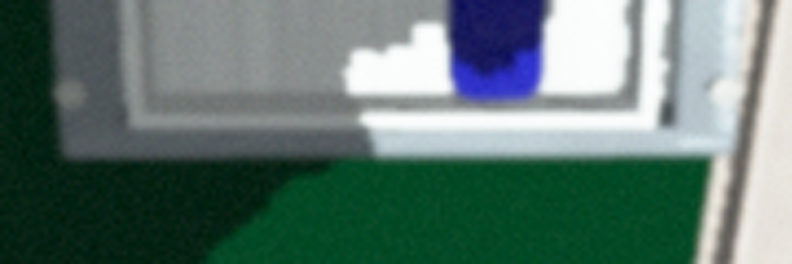

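The tray's front wall at crop v≈115 meets the stop at v≈140 with no gap, and the tray is square between the rails. I hand it in.

```bash
python3 -c "
from workcell import bot
print(bot.finish_job())"
```

```text
the job is handed in; nothing more can be done
None
```

I handed the job in: the tray is against the dock's end stop with all three clips (no fourth seen) flat on its floor, and the clamp is open; the hand-in call returned no verdict.

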